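Move the spice row to the new oak rack

TASK

Move the four spice jars from the old steel rack to the new oak rack and keep the cook's order, counted from the brass knob: the jar next to the steel rack's knob goes into the well next to the oak rack's knob, the next jar into the next well, and so on, one jar to a well. Keep the jars upright, set each one down gently on the bottom of its well, and let go of them all.

Things in the scene. Friction and masses are not known exactly. Their poses are not given: they have to be found in the camera images.
- jar_red: Upright white spice jar with a red lid and a red band, round, 42 mm in diameter all the way up, 90 mm tall (4 mm-deep groove below the lid at 66 to 70 mm, lid 70 to 90 mm), about 140 g. Origin at the centre of its underside, z up. It starts in the well of the steel rack beside the tab of its colour.
- jar_yellow: Upright white spice jar with a yellow lid and a yellow band, round, 42 mm in diameter all the way up, 90 mm tall (4 mm-deep groove below the lid at 66 to 70 mm, lid 70 to 90 mm), about 140 g. Origin at the centre of its underside, z up. It starts in the well of the steel rack beside the tab of its colour.
- jar_green: Upright white spice jar with a green lid and a green band, round, 42 mm in diameter all the way up, 90 mm tall (4 mm-deep groove below the lid at 66 to 70 mm, lid 70 to 90 mm), about 140 g. Origin at the centre of its underside, z up. It starts in the well of the steel rack beside the tab of its colour.
- jar_blue: Upright white spice jar with a blue lid and a blue band, round, 42 mm in diameter all the way up, 90 mm tall (4 mm-deep groove below the lid at 66 to 70 mm, lid 70 to 90 mm), about 140 g. Origin at the centre of its underside, z up. It starts in the well of the steel rack beside the tab of its colour.
- tab_red: Red label block, 34 mm along the rack, 26 mm out from it, 22 mm high, fixed against the long side of the steel rack beside the well in which the red jar stands at the start; it stays there and so records the old order. Origin at the centre of its underside, x along the row as the steel rack's x; the well's centre is 48 mm from the origin along +y.
- tab_yellow: Yellow label block, 34 mm along the rack, 26 mm out from it, 22 mm high, fixed against the long side of the steel rack beside the well in which the yellow jar stands at the start; it stays there and so records the old order. Origin at the centre of its underside, x along the row as the steel rack's x; the well's centre is 48 mm from the origin along +y.
- tab_green: Green label block, 34 mm along the rack, 26 mm out from it, 22 mm high, fixed against the long side of the steel rack beside the well in which the green jar stands at the start; it stays there and so records the old order. Origin at the centre of its underside, x along the row as the steel rack's x; the well's centre is 48 mm from the origin along +y.
- tab_blue: Blue label block, 34 mm along the rack, 26 mm out from it, 22 mm high, fixed against the long side of the steel rack beside the well in which the blue jar stands at the start; it stays there and so records the old order. Origin at the centre of its underside, x along the row as the steel rack's x; the well's centre is 48 mm from the origin along +y.
- steel_rack: Old rack: dark steel tray left or right of the middle, full at the start, coloured tabs along its -y side. 262 mm long (x), 70 wide (y), 18 high, fixed, row at any angle. Four open wells 58 x 58 mm, walls 6 mm, centred at x = +96, +32, -32, -96 mm, y = 0, floor 6 mm above the origin. Brass ball knob, 26 mm, on the +x end (centre x = +148). Origin: centre of underside.
- oak_rack: New rack: brown oak tray on the other side of the middle, empty at the start. 262 mm long (x), 70 wide (y), 18 high, fixed, row at any angle. Four open wells 58 x 58 mm, walls 6 mm, centred at x = +96, +32, -32, -96 mm, y = 0, floor 6 mm above the origin. Brass ball knob, 26 mm, on the +x end (centre x = +148). Origin: centre of underside.
Mind the look-alikes: they are no part of the job. Of the things like the tab_green, leave any that is orange; of the rest the smaller one is meant.

How it is judged:
By the outcome, as a careful person would: the job done as asked, in the order asked, and still so for the second after the job is handed in, with the robot touching nothing.
It also fails if it takes over 120 s, if anything falls off the work surface, if the arm or the gripper's body presses on something with over 40 N, if the wrist force passes 120 N, or if a joint passes its speed limit or range.

ROBOT

A 6-joint arm with a two-finger parallel gripper is mounted at the origin on the work surface. World frame = base frame: x ahead of the robot, y to its left, z up, the work surface at z = 0. Lengths are in m, angles in rad, forces in N, time in s.
With the tool pointing down it reaches from about 0.325 to 0.9 m from the base axis. Payload 3.5 kg.
Tool frame: the origin (TCP) lies on the centre line of the jaws, within the pads' length; the fingertips stand 8 mm ahead of it and the grasp point (between the pads) lies 11 mm behind it (env.nose_length is the distance from the TCP to the fingertips, in m); z points along the fingers, y is the line along which they close (so a half turn about z gives the same grasp; the last joint's range is limited). The gripper opens to 85 mm and grips with 20 to 120 N. Pads are 22 mm wide; open, the fingers measure 114 mm over their backs; the gripper's body (76 mm by 85 mm) begins 54 mm behind the grasp point. The pads swing forward as they close: fully open they stand 13 mm farther back than shut.
Start: joints at [1.123, 0.276, -0.026, 1.268, 0, 1.467], TCP at [0.211, 0.588, 0.239] pointing down, gripper open.
Joint ranges: [-3.12, 3.12], [-0.85, 1.88], [-1.08, 1.24], [-1.95, 2.15], [-1.57, 1.53], [-3.14, 3.14]. Speed limits (rad/s): [2.57, 2.57, 3.14, 3.14, 3.14, 3.14].

INTERFACE

Orientations are given as a unit quaternion [w, x, y, z].
In Python, from rig import env gives the robot as it stands. The module is installed in compiled form; this text tells all that it offers.
- The arm moves only by the shell command python3 -m handwheel 'ROWS' [FORCE]. ROWS is JSON, a list of rows, each an object of numbers: "dx", "dy", "dz": the shift along the tool's x, y, z in units of 40 mm (1.0 is 40 mm); "ax", "ay", "az": the turn, a rotation vector about the tool's x, y, z in units of 5 degrees (1.0 is 5 degrees); "hand": the finger opening in mm, from 0 to 85.4. A call has 1 to 12 rows; each row shifts and turns the commanded pose from where the row before left it, along the tool's axes as they then stand; what a row does not reach is not made up. A row lasts 1/12 s, in which the tool goes at most 41.7 mm and 7.16 degrees, less where a joint would pass 70% of its speed; a pose out of reach is approached as far as the arm can. A call is refused whole if a number of a shift passes 1 or a number of a turn 1, either way. A call with a gripper value outside its range is refused whole. The fingers move at their own pace and stop on an object; FORCE is the grip in N (left out, the last holds). Time passes only in rows, so rows that do not move let the fingers close. It gives the time, the measured TCP pose, the force, the opening and the grip force at its end, in the units of the state.
- env.get_state(): the state, without advancing time (a new reading comes with each control period).
- env.read_camera(name): name is "scene" or "top" or "wrist"; returns a dict with "image" (480x640x3 uint8, blue, green, red), "camera_matrix" (3x3 intrinsics, pixels), "k1" (the pictures are not rectified: a ray, as slopes to the right and down, at radius r is drawn at 1 + k1 r^2 times it, then the intrinsics apply), "position" and "orientation" of the camera in the world. Camera axes: x right, y up, looking along -z (the intrinsics and any distortion apply to the point x, -y, -z); pixel columns grow to the right and rows downward; lengths in m; the calibration is good to about 2 mm. A picture is of the moment at which its call begins. There is no depth.
- env.hand_in(): hands the job in; it is judged then, once.
The state is a dict: "time_s": time; "q": joint angles; "joint_velocities": joint speeds; "joint_torque": joint torques, N m; "tcp_pos": TCP position; "eef_rot": TCP orientation; "ft_force": force on the tool from outside, world axes, zero at the start; "moment": the same for the moment, N m; "gripper_width": finger opening in m; "grip_force": force on a finger pad.
Only numpy, scipy, OpenCV 4.12 (cv2) and the standard library are available. Lean on these libraries where they do the work, as an engineer would, in place of code of your own. Each camera call takes 0.05 s, during which the arm holds its last target. There are 200 camera calls.

## Working session

There is one attempt and no reset: what is moved stays moved. The work goes in short steps, Python scripts to look and compute and a shell command to move; the robot and the scene stay as the last step left them, time stands still between calls to the robot, and variables do not carry over. Pictures are saved under pics/ and viewed, at most 14 in all, crops included, and the job is handed in when it is done.

```bash
mkdir -p pics; python3 - <<'E'
from rig import env
import cv2
s=env.get_state();print(s)
for n in("top","scene"):
    r=env.read_camera(n);cv2.imwrite(f"pics/{n}0.png",r["image"]);print(n,r["camera_matrix"],r["k1"],r["position"],r["orientation"])
E
```

```text
{'time_s': 0.0, 'q': array([ 1.12261913e+00,  2.77165941e-01, -2.79256124e-02,  1.26797348e+00,
        1.34258777e-06,  1.46736571e+00]), 'joint_velocities': array([ 0.00076063,  0.00097431, -0.00127077, -0.00132701, -0.00140608,
       -0.00094331]), 'joint_torque': array([ 1.54121869e-05, -4.45506477e+01,  2.95206463e+01,  1.65173801e-02,
       -1.00896511e-04,  2.61645106e-08]), 'tcp_pos': array([0.21091476, 0.58751692, 0.23811814]), 'eef_rot': array([-3.09553846e-04,  1.71520841e-01,  9.85179839e-01, -1.09130014e-03]), 'ft_force': array([-0.17432473,  0.63143183, -0.27460648]), 'moment': array([-0.04263305,  0.02345109,  0.03661659]), 'grip_force': 0.0, 'gripper_width': 0.08573661870487592}
top [[468.35103183   0.         321.5703221 ]
 [  0.         468.35103183 240.50183582]
 [  0.           0.           1.        ]] 0.006767816905965596 [ 0.3495806  -0.03111883  0.80728162] [-0.70151083 -0.06874203  0.06556413  0.70629911]
scene [[482.30562265   0.         317.156025  ]
 [  0.         482.30562265 241.04986675]
 [  0.           0.           1.        ]] -0.01953741008905215 [ 0.8573698  -0.4429757   0.84366515] [0.89468827 0.28250909 0.10277469 0.33039201]
```

View pics/top0.png

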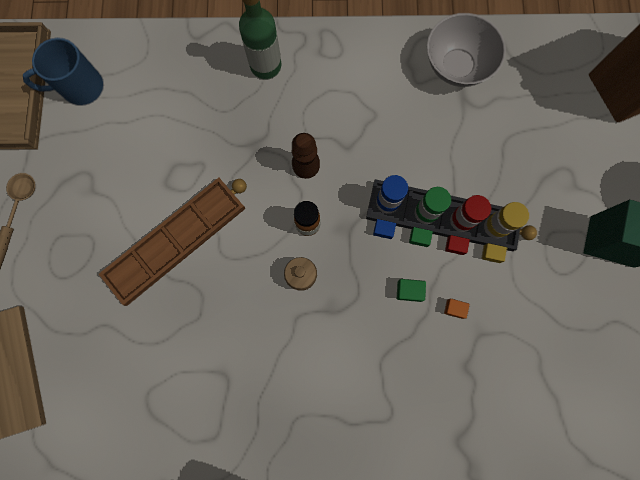

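View pics/scene0.png

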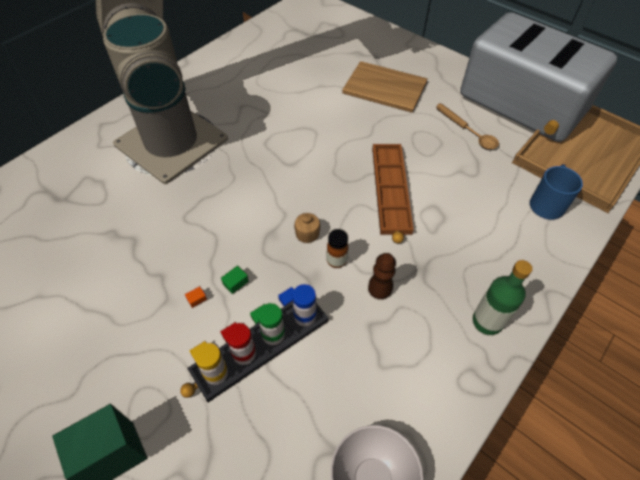

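```bash
cat > h.py <<'E'
import numpy as np, cv2
from scipy.spatial.transform import Rotation as R
def rot(q): return R.from_quat([q[1],q[2],q[3],q[0]])
def cast(cam,px,z):
    px=np.atleast_2d(np.asarray(px,float)); K=cam["camera_matrix"]
    d=np.stack([(px[:,0]-K[0,2])/K[0,0],(px[:,1]-K[1,2])/K[1,1]],1); u=d.copy()
    for _ in range(8): u=d/(1+cam["k1"]*(u**2).sum(1,keepdims=True))
    r=rot(cam["orientation"]).apply(np.c_[u[:,0],-u[:,1],-np.ones(len(u))])
    p=np.asarray(cam["position"]); return p+r*((z-p[2])/r[:,2])[:,None]
def blobs(img,lo,hi,amin=60):
    m=cv2.inRange(cv2.cvtColor(img,cv2.COLOR_BGR2HSV),lo,hi)
    c,_=cv2.findContours(m,cv2.RETR_EXTERNAL,cv2.CHAIN_APPROX_NONE)
    return sorted([x for x in c if cv2.contourArea(x)>amin],key=cv2.contourArea,reverse=True)
HUES={"red":[(0,170,60),(5,255,255)],"yellow":[(19,150,60),(29,255,255)],"green":[(55,120,40),(80,255,255)],"blue":[(100,150,50),(118,255,255)]}
E
python3 - <<'E'
from h import *
from rig import env
t=env.read_camera("top")
for k,(a,b) in HUES.items():
    for c in blobs(t["image"],a,b)[:7]:
        (x,y),r=cv2.minEnclosingCircle(c); m=cv2.moments(c); cx,cy=m["m10"]/m["m00"],m["m01"]/m["m00"]
        print(k,np.round([x,y,r,cx,cy,cv2.contourArea(c)]),"z.096",cast(t,[x,y],.096)[0,:2].round(3),"z.022",cast(t,[cx,cy],.022)[0,:2].round(3))
hsv=cv2.cvtColor(t["image"],cv2.COLOR_BGR2HSV)
print([hsv[y,x] for x,y in[(172,212),(110,275),(155,250),(239,186),(530,233),(180,265)]])
for c in blobs(t["image"],(3,110,40),(18,255,255),40)[:12]:
    print(cv2.boundingRect(c),cv2.contourArea(c))
    if cv2.boundingRect(c)[0] in range(90,110):
        w=cast(t,c[:,0],.018)[:,:2]; print(cv2.minAreaRect((w*1000).astype(np.float32)),cv2.boxPoints(cv2.minAreaRect((w*1000).astype(np.float32))))
for p in[(239,186),(530,233)]: print("knob",cast(t,p,.013))
cv2.imwrite("pics/z0.png",cv2.resize(t["image"][170:310,85:255],None,fx=4,fy=4,interpolation=cv2.INTER_CUBIC))
E
```

```text
red [478. 208.  13. 478. 207. 472.] z.096 [ 0.537 -0.273] z.022 [ 0.557 -0.298]
red [458. 244.  11. 458. 244. 249.] z.096 [ 0.48  -0.239] z.022 [ 0.493 -0.261]
yellow [515. 215.  13. 515. 214. 486.] z.096 [ 0.525 -0.33 ] z.022 [ 0.544 -0.362]
yellow [496. 252.  12. 495. 252. 258.] z.096 [ 0.467 -0.296] z.022 [ 0.479 -0.323]
green [438. 200.  14. 438. 199. 478.] z.096 [ 0.551 -0.211] z.022 [ 0.573 -0.23 ]
green [412. 289.  16. 412. 290. 470.] z.096 [ 0.411 -0.165] z.022 [ 0.416 -0.179]
green [422. 236.  11. 421. 236. 252.] z.096 [ 0.493 -0.183] z.022 [ 0.508 -0.198]
blue [395. 188.  13. 395. 187. 472.] z.096 [ 0.57  -0.144] z.022 [ 0.594 -0.157]
blue [384. 228.  11. 385. 228. 249.] z.096 [ 0.506 -0.126] z.022 [ 0.523 -0.137]
[array([20, 21, 74], dtype=uint8), array([ 13, 146,  91], dtype=uint8), array([ 13, 148,  98], dtype=uint8), array([ 19, 145, 114], dtype=uint8), array([ 19, 148, 102], dtype=uint8), array([ 21,  21, 124], dtype=uint8)]
(99, 178, 146, 128) 6317.0
((503.94451904296875, 227.5631103515625), (74.63546752929688, 262.0318603515625), 40.68954849243164) [[390.23108  302.5767  ]
 [561.0654   103.890175]
 [617.65796  152.54953 ]
 [446.8236   351.23605 ]]
(260, 0, 380, 16) 5019.0
(0, 0, 246, 19) 4066.0
(0, 84, 43, 65) 901.0
(19, 307, 27, 118) 369.0
(444, 299, 26, 20) 333.0
(0, 23, 51, 29) 324.0
(296, 134, 21, 28) 321.0
(294, 213, 26, 18) 67.0
(0, 223, 13, 45) 64.5
(23, 174, 12, 23) 54.5
knob [[0.60171441 0.11732455 0.013     ]]
knob [[ 0.51309432 -0.38786747  0.013     ]]
```

View pics/z0.png

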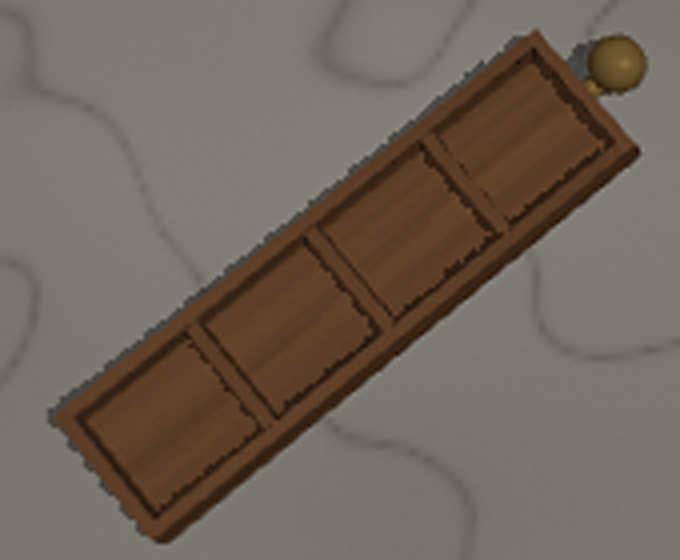

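The top crop shows the oak rack with its knob at the upper right (239,186 in the full image). Its lower-right side face is also visible, so I shift the measured centre 2.3 mm away from the camera. The knob then lands where it should. The tabs, read from the knob, run yellow, red, green, blue, with 191 mm from first to last against the 192 mm expected.

```bash
cat > go.py <<'E'
import sys
from h import *
from rig import env
x,y,z,yaw=map(float,sys.argv[1:])   # yaw: world angle of tool y, deg
s=env.get_state(); T=rot(s["eef_rot"]); t=np.radians(yaw)
Y=np.array([np.cos(t),np.sin(t),0]); Z=np.array([0,0,-1.]); G=R.from_matrix(np.c_[np.cross(Y,Z),Y,Z])
d=np.array([x,y,z])-s["tcp_pos"]
print("turn units",np.degrees((T.inv()*G).as_rotvec()).round(2)/5)
print("shift in axes now",(T.inv().apply(d)/.04).round(2),"after turn",(G.inv().apply(d)/.04).round(2))
print("t",s["time_s"],"tcp",s["tcp_pos"].round(4),"w",round(s["gripper_width"],4),"grip",s["grip_force"],"q",s["q"].round(2))
E
python3 go.py .526 -.331 .24 -13.3
```

```text
turn units [-1.800e-02  1.400e-02  1.671e+01]
shift in axes now [-1.517e+01 -1.895e+01 -1.000e-02] after turn [-20.54  12.95  -0.04]
t 0.15 tcp [0.211  0.5877 0.2384] w 0.0855 grip 0.0 q [ 1.12  0.28 -0.03  1.27 -0.    1.47]
```

```bash
python3 -m handwheel '[{"az":1,"hand":85},{"az":1},{"az":1},{"az":1},{"az":1},{"az":1},{"az":1},{"az":1},{"az":1},{"az":1},{"az":1},{"az":1}]' 40 | tail -3
python3 -m handwheel '[{"az":1},{"az":1},{"az":1},{"az":1},{"az":0.7},{"dx":-0.8,"dy":0.5},{"dx":-0.8,"dy":0.5},{"dx":-0.8,"dy":0.5},{"dx":-0.8,"dy":0.5},{"dx":-0.8,"dy":0.5},{"dx":-0.8,"dy":0.5},{"dx":-0.8,"dy":0.5}]' |tail -3
python3 -m handwheel '[{"dx":-0.8,"dy":0.5},{"dx":-0.8,"dy":0.5},{"dx":-0.8,"dy":0.5},{"dx":-0.8,"dy":0.5},{"dx":-0.8,"dy":0.5},{"dx":-0.8,"dy":0.5},{"dx":-0.8,"dy":0.5},{"dx":-0.8,"dy":0.5},{"dx":-0.8,"dy":0.5},{"dx":-0.8,"dy":0.5},{"dx":-0.8,"dy":0.5},{"dx":-0.8,"dy":0.5}]' |tail -3
python3 go.py .526 -.331 .20 -13.3
```

```text
turn units [-1.800e-02  1.400e-02  1.671e+01]
shift in axes now [-15.17 -18.95   0.99] after turn [-20.54  12.95   0.96]
t 0.15 tcp [0.211  0.5877 0.2384] w 0.0855 grip 0.0 q [ 1.12  0.28 -0.03  1.27 -0.    1.47]schema error: expected keys dx, dy, dz, ax, ay, az, hand
schema error: expected keys dx, dy, dz, ax, ay, az, hand
schema error: expected keys dx, dy, dz, ax, ay, az, hand
```

```bash
python3 -m handwheel '[{"dx":0,"dy":0,"dz":0,"ax":0,"ay":0,"az":1,"hand":85},{"dx":0,"dy":0,"dz":0,"ax":0,"ay":0,"az":1,"hand":85},{"dx":0,"dy":0,"dz":0,"ax":0,"ay":0,"az":1,"hand":85},{"dx":0,"dy":0,"dz":0,"ax":0,"ay":0,"az":1,"hand":85},{"dx":0,"dy":0,"dz":0,"ax":0,"ay":0,"az":1,"hand":85},{"dx":0,"dy":0,"dz":0,"ax":0,"ay":0,"az":1,"hand":85},{"dx":0,"dy":0,"dz":0,"ax":0,"ay":0,"az":1,"hand":85},{"dx":0,"dy":0,"dz":0,"ax":0,"ay":0,"az":1,"hand":85},{"dx":0,"dy":0,"dz":0,"ax":0,"ay":0,"az":1,"hand":85},{"dx":0,"dy":0,"dz":0,"ax":0,"ay":0,"az":1,"hand":85},{"dx":0,"dy":0,"dz":0,"ax":0,"ay":0,"az":1,"hand":85},{"dx":0,"dy":0,"dz":0,"ax":0,"ay":0,"az":1,"hand":85}]' 40
python3 -m handwheel '[{"dx":0,"dy":0,"dz":0,"ax":0,"ay":0,"az":1,"hand":85},{"dx":0,"dy":0,"dz":0,"ax":0,"ay":0,"az":1,"hand":85},{"dx":0,"dy":0,"dz":0,"ax":0,"ay":0,"az":1,"hand":85},{"dx":0,"dy":0,"dz":0,"ax":0,"ay":0,"az":1,"hand":85},{"dx":0,"dy":0,"dz":0,"ax":0,"ay":0,"az":0.7,"hand":85},{"dx":-0.85,"dy":0.5,"dz":0,"ax":0,"ay":0,"az":0,"hand":85},{"dx":-0.85,"dy":0.5,"dz":0,"ax":0,"ay":0,"az":0,"hand":85},{"dx":-0.85,"dy":0.5,"dz":0,"ax":0,"ay":0,"az":0,"hand":85},{"dx":-0.85,"dy":0.5,"dz":0,"ax":0,"ay":0,"az":0,"hand":85},{"dx":-0.85,"dy":0.5,"dz":0,"ax":0,"ay":0,"az":0,"hand":85},{"dx":-0.85,"dy":0.5,"dz":0,"ax":0,"ay":0,"az":0,"hand":85},{"dx":-0.85,"dy":0.5,"dz":0,"ax":0,"ay":0,"az":0,"hand":85}]'
python3 go.py .526 -.331 .20 -13.3
```

```text
time_s: 1.15
tcp_pos: [0.2111, 0.5879, 0.2388]
eef_rot: [0.0, 0.643, 0.766, -0.0]
ft_force: [-0.1, 0.5, -0.6]
gripper_width: 0.0851
grip_force: 0.0
time_s: 2.15
tcp_pos: [0.2928, 0.3226, 0.239]
eef_rot: [0.0, 0.784, 0.621, -0.0]
ft_force: [1.7, -0.0, -0.4]
gripper_width: 0.0847
grip_force: 0.0
turn units [0.    0.004 0.018]
shift in axes now [-14.57   9.41   0.98] after turn [-14.56   9.43   0.98]
t 2.15 tcp [0.2928 0.3226 0.239 ] w 0.0847 grip 0.0 q [ 0.69 -0.06 -0.41  1.23 -0.    2.49]
```

```bash
python3 -m handwheel '[{"dx":-0.85,"dy":0.55,"dz":0,"ax":0,"ay":0,"az":0,"hand":85},{"dx":-0.85,"dy":0.55,"dz":0,"ax":0,"ay":0,"az":0,"hand":85},{"dx":-0.85,"dy":0.55,"dz":0,"ax":0,"ay":0,"az":0,"hand":85},{"dx":-0.85,"dy":0.55,"dz":0,"ax":0,"ay":0,"az":0,"hand":85},{"dx":-0.85,"dy":0.55,"dz":0,"ax":0,"ay":0,"az":0,"hand":85},{"dx":-0.85,"dy":0.55,"dz":0,"ax":0,"ay":0,"az":0,"hand":85},{"dx":-0.85,"dy":0.55,"dz":0,"ax":0,"ay":0,"az":0,"hand":85},{"dx":-0.85,"dy":0.55,"dz":0,"ax":0,"ay":0,"az":0,"hand":85},{"dx":-0.85,"dy":0.55,"dz":0,"ax":0,"ay":0,"az":0,"hand":85},{"dx":-0.85,"dy":0.55,"dz":0,"ax":0,"ay":0,"az":0,"hand":85},{"dx":-0.85,"dy":0.55,"dz":0,"ax":0,"ay":0,"az":0,"hand":85},{"dx":-0.85,"dy":0.55,"dz":0,"ax":0,"ay":0,"az":0,"hand":85}]'
python3 -m handwheel '[{"dx":-0.85,"dy":0.55,"dz":0,"ax":0,"ay":0,"az":0,"hand":85},{"dx":-0.85,"dy":0.55,"dz":0,"ax":0,"ay":0,"az":0,"hand":85},{"dx":-0.85,"dy":0.55,"dz":0,"ax":0,"ay":0,"az":0,"hand":85},{"dx":-0.85,"dy":0.55,"dz":0,"ax":0,"ay":0,"az":0,"hand":85},{"dx":-0.85,"dy":0.55,"dz":0,"ax":0,"ay":0,"az":0,"hand":85},{"dx":0,"dy":0,"dz":0,"ax":0,"ay":0,"az":0,"hand":85},{"dx":0,"dy":0,"dz":0,"ax":0,"ay":0,"az":0,"hand":85},{"dx":0,"dy":0,"dz":0,"ax":0,"ay":0,"az":0,"hand":85}]'
python3 go.py .526 -.331 .20 -13.3
python3 - <<'E'
from h import *
from rig import env
t=env.read_camera("wrist"); cv2.imwrite("pics/w0.png",t["image"]); print(t["position"])
for k,(a,b) in HUES.items():
    for c in blobs(t["image"],a,b,300)[:4]:
        (x,y),r=cv2.minEnclosingCircle(c); print(k,np.round([x,y,r]),cast(t,[x,y],.096)[0,:2].round(3),cast(t,[x,y],.022)[0,:2].round(3))
E
```

```text
time_s: 3.15
tcp_pos: [0.4563, -0.1353, 0.2391]
eef_rot: [-0.0, 0.784, 0.62, 0.0]
ft_force: [0.7, 1.2, 0.4]
gripper_width: 0.0851
grip_force: 0.0
time_s: 3.82
tcp_pos: [0.5239, -0.3235, 0.2385]
eef_rot: [-0.001, 0.784, 0.621, -0.0]
ft_force: [0.2, -0.6, -0.1]
gripper_width: 0.0849
grip_force: 0.0
turn units [-0.022 -0.014  0.004]
shift in axes now [-0.17  0.1   0.96] after turn [-0.17  0.09  0.96]
t 3.8167 tcp [ 0.5239 -0.3235  0.2385] w 0.0849 grip 0.0 q [-0.66  0.26 -0.05  1.26  0.    1.14]
[ 0.53838752 -0.25456767  0.37235053]
red [320. 169.  26.] [ 0.538 -0.272] [ 0.537 -0.276]
red [274. 162.  19.] [ 0.504 -0.259] [ 0.494 -0.26 ]
yellow [322. 240.  26.] [ 0.526 -0.329] [ 0.523 -0.349]
yellow [276. 224.  18.] [ 0.492 -0.307] [ 0.48  -0.321]
green [320.  82.  30.] [ 0.552 -0.211] [ 0.555 -0.199]
green [171.  95.  30.] [ 0.441 -0.193] [ 0.415 -0.177]
green [272.  95.  22.] [ 0.515 -0.211] [ 0.508 -0.199]
blue [268.  22.  25.] [ 0.525 -0.163] [ 0.522 -0.139]
```

View pics/w0.png

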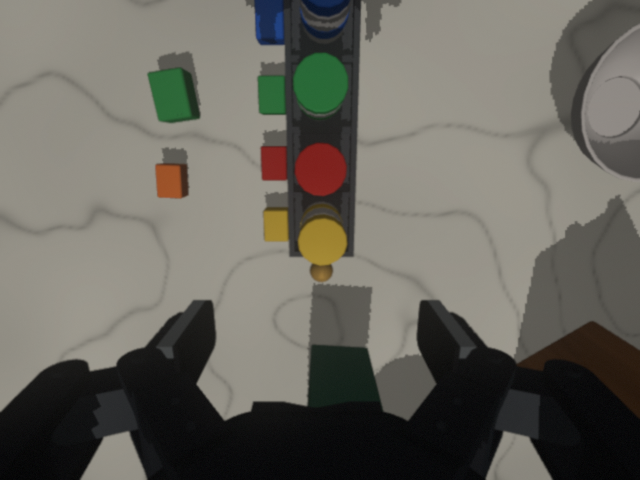

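The wrist view shows all four jars beside their own tabs, yellow next to the knob (322,240). Jar positions agree with the top view within about 2 mm. Descending on the yellow jar.

```bash
python3 -m handwheel '[{"dx":-0.15,"dy":0.1,"dz":0,"ax":0,"ay":0,"az":0,"hand":85},{"dx":0,"dy":0,"dz":0.8,"ax":0,"ay":0,"az":0,"hand":85},{"dx":0,"dy":0,"dz":0.8,"ax":0,"ay":0,"az":0,"hand":85},{"dx":0,"dy":0,"dz":0.8,"ax":0,"ay":0,"az":0,"hand":85},{"dx":0,"dy":0,"dz":0.8,"ax":0,"ay":0,"az":0,"hand":85},{"dx":0,"dy":0,"dz":0.6,"ax":0,"ay":0,"az":0,"hand":85},{"dx":0,"dy":0,"dz":0.6,"ax":0,"ay":0,"az":0,"hand":85},{"dx":0,"dy":0,"dz":0.4,"ax":0,"ay":0,"az":0,"hand":85},{"dx":0,"dy":0,"dz":0,"ax":0,"ay":0,"az":0,"hand":85},{"dx":0,"dy":0,"dz":0,"ax":0,"ay":0,"az":0,"hand":85}]'
python3 go.py .526 -.330 .044 -13.3
```

```text
time_s: 4.7
tcp_pos: [0.5263, -0.3294, 0.0469]
eef_rot: [-0.001, 0.784, 0.621, -0.0]
ft_force: [0.9, -0.2, 0.3]
gripper_width: 0.0853
grip_force: 0.0
turn units [-0.022 -0.01   0.022]
shift in axes now [-0.02 -0.    0.07] after turn [-0.02 -0.    0.07]
t 4.7 tcp [ 0.5263 -0.3294  0.0469] w 0.0853 grip 0.0 q [-0.66  0.43 -0.25  0.89 -0.    1.14]
```

```bash
python3 -m handwheel '[{"dx":0,"dy":0,"dz":0,"ax":0,"ay":0,"az":0,"hand":60},{"dx":0,"dy":0,"dz":0,"ax":0,"ay":0,"az":0,"hand":50},{"dx":0,"dy":0,"dz":0,"ax":0,"ay":0,"az":0,"hand":45},{"dx":0,"dy":0,"dz":0,"ax":0,"ay":0,"az":0,"hand":42},{"dx":0,"dy":0,"dz":0,"ax":0,"ay":0,"az":0,"hand":35},{"dx":0,"dy":0,"dz":0,"ax":0,"ay":0,"az":0,"hand":35},{"dx":0,"dy":0,"dz":0,"ax":0,"ay":0,"az":0,"hand":35},{"dx":0,"dy":0,"dz":0,"ax":0,"ay":0,"az":0,"hand":35}]' 40
python3 go.py .526 -.330 .24 -13.3
python3 - <<'E'
from h import *
from rig import env
cv2.imwrite("pics/s1.png",cv2.resize(env.read_camera("scene")["image"][240:440,100:380],None,fx=2.5,fy=2.5))
E
```

```text
time_s: 5.37
tcp_pos: [0.5275, -0.3313, 0.0489]
eef_rot: [0.001, 0.784, 0.621, 0.0]
ft_force: [-2.3, 1.5, 6.0]
gripper_width: 0.0412
grip_force: 40.1
turn units [0.018 0.01  0.008]
shift in axes now [ 0.02 -0.04 -4.78] after turn [ 0.02 -0.04 -4.78]
t 5.3667 tcp [ 0.5275 -0.3313  0.0489] w 0.0412 grip 40.1340351998806 q [-0.66  0.43 -0.25  0.9  -0.    1.14]
```

View pics/s1.png

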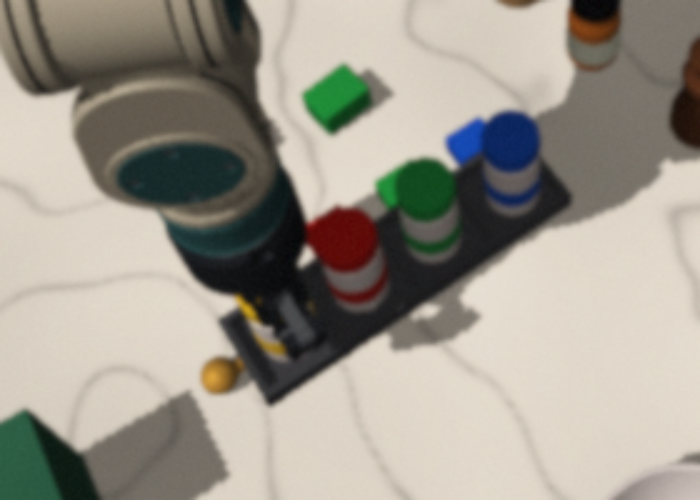

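Grip is good: 41.2 mm opening at 40 N. Lift, then turn.

```bash
python3 -m handwheel '[{"dx":0,"dy":0,"dz":-0.3,"ax":0,"ay":0,"az":0,"hand":35},{"dx":0,"dy":0,"dz":-0.6,"ax":0,"ay":0,"az":0,"hand":35},{"dx":0,"dy":0,"dz":-0.8,"ax":0,"ay":0,"az":0,"hand":35},{"dx":0,"dy":0,"dz":-0.8,"ax":0,"ay":0,"az":0,"hand":35},{"dx":0,"dy":0,"dz":-0.8,"ax":0,"ay":0,"az":0,"hand":35},{"dx":0,"dy":0,"dz":-0.8,"ax":0,"ay":0,"az":0,"hand":35},{"dx":0,"dy":0,"dz":-0.6,"ax":0,"ay":0,"az":-0.8,"hand":35},{"dx":0,"dy":0,"dz":0,"ax":0,"ay":0,"az":-1,"hand":35},{"dx":0,"dy":0,"dz":0,"ax":0,"ay":0,"az":-1,"hand":35},{"dx":0,"dy":0,"dz":0,"ax":0,"ay":0,"az":-1,"hand":35},{"dx":0,"dy":0,"dz":0,"ax":0,"ay":0,"az":-1,"hand":35},{"dx":0,"dy":0,"dz":0,"ax":0,"ay":0,"az":-1,"hand":35}]'
python3 -m handwheel '[{"dx":0,"dy":0,"dz":0,"ax":0,"ay":0,"az":-1,"hand":35},{"dx":0,"dy":0,"dz":0,"ax":0,"ay":0,"az":-1,"hand":35},{"dx":0,"dy":0,"dz":0,"ax":0,"ay":0,"az":-1,"hand":35},{"dx":0,"dy":0,"dz":0,"ax":0,"ay":0,"az":-1,"hand":35},{"dx":0,"dy":0,"dz":0,"ax":0,"ay":0,"az":-1,"hand":35},{"dx":0,"dy":0,"dz":0,"ax":0,"ay":0,"az":0,"hand":35}]'
python3 go.py .568 .156 .24 40.7
```

```text
time_s: 6.42
tcp_pos: [0.5267, -0.3304, 0.2357]
eef_rot: [-0.0, 0.602, 0.799, 0.0]
ft_force: [0.5, -0.2, -1.6]
gripper_width: 0.0409
grip_force: 40.6
time_s: 6.92
tcp_pos: [0.5267, -0.3305, 0.2356]
eef_rot: [-0.0, 0.416, 0.909, 0.0]
ft_force: [-0.2, 0.3, -1.4]
gripper_width: 0.0412
grip_force: 40.6
turn units [ 0.    -0.004  0.024]
shift in axes now [ 8.53  8.73 -0.11] after turn [ 8.55  8.71 -0.11]
t 6.9167 tcp [ 0.5267 -0.3305  0.2356] w 0.0412 grip 40.59258811175823 q [-0.66  0.27 -0.04  1.26  0.    0.19]
```

```bash
python3 -m handwheel '[{"dx":0.3,"dy":0.3,"dz":0,"ax":0,"ay":0,"az":0,"hand":35},{"dx":0.7,"dy":0.7,"dz":0,"ax":0,"ay":0,"az":0,"hand":35},{"dx":0.7,"dy":0.7,"dz":0,"ax":0,"ay":0,"az":0,"hand":35},{"dx":0.7,"dy":0.7,"dz":0,"ax":0,"ay":0,"az":0,"hand":35},{"dx":0.7,"dy":0.7,"dz":0,"ax":0,"ay":0,"az":0,"hand":35},{"dx":0.7,"dy":0.7,"dz":0,"ax":0,"ay":0,"az":0,"hand":35},{"dx":0.7,"dy":0.7,"dz":0,"ax":0,"ay":0,"az":0,"hand":35},{"dx":0.7,"dy":0.7,"dz":0,"ax":0,"ay":0,"az":0,"hand":35},{"dx":0.7,"dy":0.7,"dz":0,"ax":0,"ay":0,"az":0,"hand":35},{"dx":0.7,"dy":0.7,"dz":0,"ax":0,"ay":0,"az":0,"hand":35},{"dx":0.7,"dy":0.7,"dz":0,"ax":0,"ay":0,"az":0,"hand":35},{"dx":0.7,"dy":0.7,"dz":0,"ax":0,"ay":0,"az":0,"hand":35}]'
python3 -m handwheel '[{"dx":0.5,"dy":0.7,"dz":0,"ax":0,"ay":0,"az":0,"hand":35},{"dx":0.05,"dy":0.05,"dz":0,"ax":0,"ay":0,"az":0,"hand":35},{"dx":0,"dy":0,"dz":0,"ax":0,"ay":0,"az":0,"hand":35},{"dx":0,"dy":0,"dz":0,"ax":0,"ay":0,"az":0,"hand":35}]'
python3 go.py .568 .156 .05 40.7
python3 - <<'E'
from h import *
from rig import env
t=env.read_camera("wrist"); cv2.imwrite("pics/w1.png",t["image"])
for c in blobs(t["image"],(3,110,40),(18,255,255),500)[:4]: print(cv2.boundingRect(c),cv2.minAreaRect((cast(t,c[:,0],.018)[:,:2]*1000).astype(np.float32)))
E
```

```text
time_s: 7.92
tcp_pos: [0.5596, 0.1233, 0.2357]
eef_rot: [-0.0, 0.418, 0.909, 0.0]
ft_force: [0.9, -0.1, -2.1]
gripper_width: 0.041
grip_force: 40.8
time_s: 8.25
tcp_pos: [0.5682, 0.1572, 0.2352]
eef_rot: [-0.0, 0.417, 0.909, -0.0]
ft_force: [-0.1, 0.0, -2.1]
gripper_width: 0.0415
grip_force: 41.1
turn units [-0.012 -0.002  0.008]
shift in axes now [-0.02 -0.02  4.63] after turn [-0.02 -0.02  4.63]
t 8.25 tcp [0.5682 0.1572 0.2352] w 0.0415 grip 41.05924531817436 q [ 0.16  0.22 -0.11  1.24 -0.    1.02]
(280, 0, 77, 249) ((515.6049194335938, 220.16123962402344), (68.729248046875, 230.09861755371094), 40.4954948425293)
(553, 319, 87, 101) ((967.6825561523438, 246.98248291015625), (82.19841766357422, 126.73123168945312), 0.003079645335674286)
(171, 297, 42, 35) ((534.261962890625, -12.773305892944336), (44.66958999633789, 33.2879524230957), 6.472437381744385)
```

View pics/w1.png

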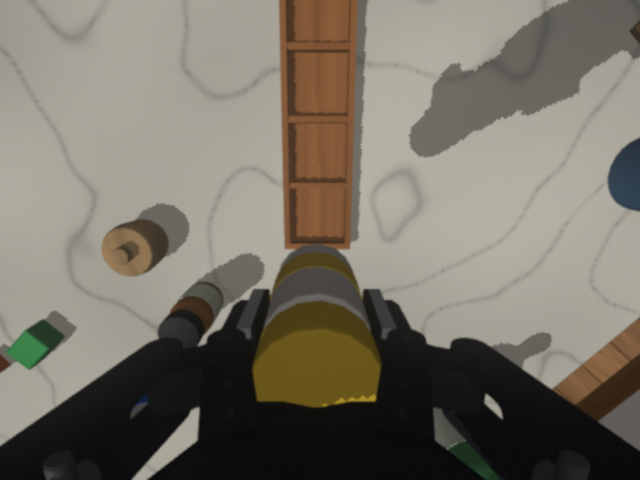

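The wrist view shows the knob-end well at about (320,213) just ahead, with the jar in line with the row. This rack fit agrees with the top view within 3 mm, so I descend.

```bash
python3 -m handwheel '[{"dx":0,"dy":0,"dz":0.5,"ax":0,"ay":0,"az":0,"hand":35},{"dx":0,"dy":0,"dz":0.8,"ax":0,"ay":0,"az":0,"hand":35},{"dx":0,"dy":0,"dz":0.8,"ax":0,"ay":0,"az":0,"hand":35},{"dx":0,"dy":0,"dz":0.8,"ax":0,"ay":0,"az":0,"hand":35},{"dx":0,"dy":0,"dz":0.7,"ax":0,"ay":0,"az":0,"hand":35},{"dx":0,"dy":0,"dz":0.5,"ax":0,"ay":0,"az":0,"hand":35},{"dx":0,"dy":0,"dz":0.3,"ax":0,"ay":0,"az":0,"hand":35},{"dx":0,"dy":0,"dz":0.05,"ax":0,"ay":0,"az":0,"hand":35},{"dx":0,"dy":0,"dz":0.05,"ax":0,"ay":0,"az":0,"hand":35},{"dx":0,"dy":0,"dz":0.05,"ax":0,"ay":0,"az":0,"hand":35},{"dx":0,"dy":0,"dz":0,"ax":0,"ay":0,"az":0,"hand":35}]'

```

```text
time_s: 9.22
tcp_pos: [0.5703, 0.1568, 0.0547]
eef_rot: [0.001, 0.417, 0.909, 0.001]
ft_force: [-0.3, -0.7, -1.2]
gripper_width: 0.0411
grip_force: 41.1
```

```bash
python3 -m handwheel '[{"dx":0,"dy":0,"dz":0.04,"ax":0,"ay":0,"az":0,"hand":35},{"dx":0,"dy":0,"dz":0.04,"ax":0,"ay":0,"az":0,"hand":35},{"dx":0,"dy":0,"dz":0.02,"ax":0,"ay":0,"az":0,"hand":35},{"dx":0,"dy":0,"dz":0,"ax":0,"ay":0,"az":0,"hand":35},{"dx":0,"dy":0,"dz":0,"ax":0,"ay":0,"az":0,"hand":35}]'

```

```text
time_s: 9.63
tcp_pos: [0.5689, 0.157, 0.0494]
eef_rot: [0.0, 0.417, 0.909, 0.0]
ft_force: [0.4, 0.5, -1.2]
gripper_width: 0.0408
grip_force: 41.1
```

```bash
python3 -m handwheel '[{"dx":0,"dy":0,"dz":0.03,"ax":0,"ay":0,"az":0,"hand":35},{"dx":0,"dy":0,"dz":0,"ax":0,"ay":0,"az":0,"hand":35},{"dx":0,"dy":0,"dz":0,"ax":0,"ay":0,"az":0,"hand":35}]'

```

```text
time_s: 9.88
tcp_pos: [0.5692, 0.157, 0.0489]
eef_rot: [0.0, 0.417, 0.909, 0.0]
ft_force: [-2.1, -0.4, 4.6]
gripper_width: 0.041
grip_force: 41.4
```

```bash
python3 -m handwheel '[{"dx":0,"dy":0,"dz":0.03,"ax":0,"ay":0,"az":0,"hand":35},{"dx":0,"dy":0,"dz":0,"ax":0,"ay":0,"az":0,"hand":35},{"dx":0,"dy":0,"dz":0,"ax":0,"ay":0,"az":0,"hand":35}]'

```

```text
time_s: 10.13
tcp_pos: [0.5692, 0.1569, 0.0489]
eef_rot: [0.0, 0.417, 0.909, 0.0]
ft_force: [-4.4, -0.9, 12.0]
gripper_width: 0.0413
grip_force: 42.3
```

The jar is on the floor of its well at the same TCP height as at the grasp. Release, lift, turn back.

```bash
python3 -m handwheel '[{"dx":0,"dy":0,"dz":-0.04,"ax":0,"ay":0,"az":0,"hand":41},{"dx":0,"dy":0,"dz":0,"ax":0,"ay":0,"az":0,"hand":46},{"dx":0,"dy":0,"dz":0,"ax":0,"ay":0,"az":0,"hand":60},{"dx":0,"dy":0,"dz":0,"ax":0,"ay":0,"az":0,"hand":85},{"dx":0,"dy":0,"dz":0,"ax":0,"ay":0,"az":0,"hand":85},{"dx":0,"dy":0,"dz":0,"ax":0,"ay":0,"az":0,"hand":85},{"dx":0,"dy":0,"dz":0,"ax":0,"ay":0,"az":0,"hand":85},{"dx":0,"dy":0,"dz":-0.6,"ax":0,"ay":0,"az":0,"hand":85},{"dx":0,"dy":0,"dz":-1,"ax":0,"ay":0,"az":0,"hand":85},{"dx":0,"dy":0,"dz":-1,"ax":0,"ay":0,"az":0,"hand":85},{"dx":0,"dy":0,"dz":-1,"ax":0,"ay":0,"az":0,"hand":85},{"dx":0,"dy":0,"dz":-1,"ax":0,"ay":0,"az":0.8,"hand":85}]'
python3 -m handwheel '[{"dx":0,"dy":0,"dz":0,"ax":0,"ay":0,"az":1,"hand":85},{"dx":0,"dy":0,"dz":0,"ax":0,"ay":0,"az":1,"hand":85},{"dx":0,"dy":0,"dz":0,"ax":0,"ay":0,"az":1,"hand":85},{"dx":0,"dy":0,"dz":0,"ax":0,"ay":0,"az":1,"hand":85},{"dx":0,"dy":0,"dz":0,"ax":0,"ay":0,"az":1,"hand":85},{"dx":0,"dy":0,"dz":0,"ax":0,"ay":0,"az":1,"hand":85},{"dx":0,"dy":0,"dz":0,"ax":0,"ay":0,"az":1,"hand":85},{"dx":0,"dy":0,"dz":0,"ax":0,"ay":0,"az":1,"hand":85},{"dx":0,"dy":0,"dz":0,"ax":0,"ay":0,"az":1,"hand":85},{"dx":0,"dy":0,"dz":0,"ax":0,"ay":0,"az":1,"hand":85},{"dx":0,"dy":0,"dz":0,"ax":0,"ay":0,"az":0,"hand":85}]'
python3 go.py .538 -.2735 .20 -13.3
python3 - <<'E'
from h import *
from rig import env
cv2.imwrite("pics/t2.png",env.read_camera("top")["image"])
E
```

```text
time_s: 11.13
tcp_pos: [0.5684, 0.1568, 0.2342]
eef_rot: [-0.0, 0.449, 0.894, -0.0]
ft_force: [1.2, 1.0, 0.7]
gripper_width: 0.0852
grip_force: 0.0
time_s: 12.05
tcp_pos: [0.5688, 0.1568, 0.2323]
eef_rot: [-0.0, 0.784, 0.62, -0.0]
ft_force: [0.1, 0.8, -0.4]
gripper_width: 0.0849
grip_force: 0.0
turn units [-0.004  0.002 -0.008]
shift in axes now [-10.65   1.73   0.81] after turn [-10.65   1.73   0.81]
t 12.05 tcp [0.5688 0.1568 0.2323] w 0.0849 grip 0.0 q [ 0.16  0.22 -0.12  1.24 -0.    1.96]
```

View pics/t2.png

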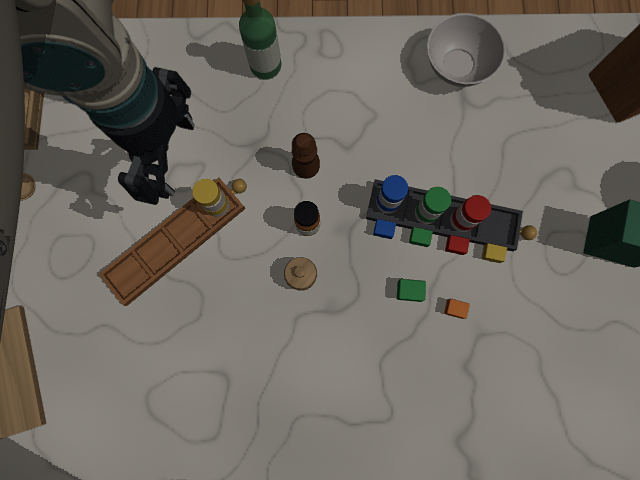

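The top view shows yellow upright in the knob-end oak well (about 208,197), and the other jars unmoved. Next is red.

```bash
python3 -m handwheel '[{"dx":-0.95,"dy":0.15,"dz":0,"ax":0,"ay":0,"az":0,"hand":85},{"dx":-0.95,"dy":0.15,"dz":0,"ax":0,"ay":0,"az":0,"hand":85},{"dx":-0.95,"dy":0.15,"dz":0,"ax":0,"ay":0,"az":0,"hand":85},{"dx":-0.95,"dy":0.15,"dz":0,"ax":0,"ay":0,"az":0,"hand":85},{"dx":-0.95,"dy":0.15,"dz":0,"ax":0,"ay":0,"az":0,"hand":85},{"dx":-0.95,"dy":0.15,"dz":0,"ax":0,"ay":0,"az":0,"hand":85},{"dx":-0.95,"dy":0.15,"dz":0,"ax":0,"ay":0,"az":0,"hand":85},{"dx":-0.95,"dy":0.15,"dz":0,"ax":0,"ay":0,"az":0,"hand":85},{"dx":-0.95,"dy":0.15,"dz":0,"ax":0,"ay":0,"az":0,"hand":85},{"dx":-0.95,"dy":0.15,"dz":0,"ax":0,"ay":0,"az":0,"hand":85},{"dx":-0.95,"dy":0.15,"dz":0,"ax":0,"ay":0,"az":0,"hand":85},{"dx":-0.2,"dy":0.1,"dz":0,"ax":0,"ay":0,"az":0,"hand":85}]'
python3 -m handwheel '[{"dx":0,"dy":0,"dz":0.8,"ax":0,"ay":0,"az":0,"hand":85},{"dx":0,"dy":0,"dz":0,"ax":0,"ay":0,"az":0,"hand":85},{"dx":0,"dy":0,"dz":0,"ax":0,"ay":0,"az":0,"hand":85}]'
python3 go.py .538 -.2735 .047 -13.3
```

```text
time_s: 13.1
tcp_pos: [0.5388, -0.2793, 0.2325]
eef_rot: [0.001, 0.785, 0.62, -0.001]
ft_force: [0.7, -0.1, 0.5]
gripper_width: 0.085
grip_force: 0.0
time_s: 13.35
tcp_pos: [0.5376, -0.2724, 0.1984]
eef_rot: [-0.003, 0.784, 0.621, -0.001]
ft_force: [0.5, -0.3, -0.1]
gripper_width: 0.0845
grip_force: 0.0
turn units [-0.064 -0.026  0.022]
shift in axes now [-0.03  0.04  3.79] after turn [-0.02  0.02  3.79]
t 13.35 tcp [ 0.5376 -0.2724  0.1984] w 0.0845 grip 0.0 q [-0.58  0.26 -0.13  1.18  0.    1.22]
```

```bash
python3 -m handwheel '[{"dx":-0.02,"dy":0,"dz":0.8,"ax":0,"ay":0,"az":0,"hand":85},{"dx":0,"dy":0,"dz":0.8,"ax":0,"ay":0,"az":0,"hand":85},{"dx":0,"dy":0,"dz":0.8,"ax":0,"ay":0,"az":0,"hand":85},{"dx":0,"dy":0,"dz":0.7,"ax":0,"ay":0,"az":0,"hand":85},{"dx":0,"dy":0,"dz":0.45,"ax":0,"ay":0,"az":0,"hand":85},{"dx":0,"dy":0,"dz":0.2,"ax":0,"ay":0,"az":0,"hand":85},{"dx":0,"dy":0,"dz":0,"ax":0,"ay":0,"az":0,"hand":85},{"dx":0,"dy":0,"dz":0,"ax":0,"ay":0,"az":0,"hand":85}]'
python3 -m handwheel '[{"dx":0,"dy":0,"dz":0,"ax":0,"ay":0,"az":0,"hand":60},{"dx":0,"dy":0,"dz":0,"ax":0,"ay":0,"az":0,"hand":50},{"dx":0,"dy":0,"dz":0,"ax":0,"ay":0,"az":0,"hand":45},{"dx":0,"dy":0,"dz":0,"ax":0,"ay":0,"az":0,"hand":42},{"dx":0,"dy":0,"dz":0,"ax":0,"ay":0,"az":0,"hand":35},{"dx":0,"dy":0,"dz":0,"ax":0,"ay":0,"az":0,"hand":35},{"dx":0,"dy":0,"dz":0,"ax":0,"ay":0,"az":0,"hand":35},{"dx":0,"dy":0,"dz":0,"ax":0,"ay":0,"az":0,"hand":35}]'
```

```text
time_s: 14.02
tcp_pos: [0.5402, -0.2744, 0.0518]
eef_rot: [0.001, 0.784, 0.621, 0.0]
ft_force: [0.1, -0.6, -0.2]
gripper_width: 0.0849
grip_force: 0.0
time_s: 14.68
tcp_pos: [0.5394, -0.275, 0.0518]
eef_rot: [0.001, 0.784, 0.621, 0.0]
ft_force: [-2.2, 0.8, 6.8]
gripper_width: 0.0412
grip_force: 39.8
```

```bash
python3 -m handwheel '[{"dx":0,"dy":0,"dz":-0.3,"ax":0,"ay":0,"az":0,"hand":35},{"dx":0,"dy":0,"dz":-0.6,"ax":0,"ay":0,"az":0,"hand":35},{"dx":0,"dy":0,"dz":-0.8,"ax":0,"ay":0,"az":0,"hand":35},{"dx":0,"dy":0,"dz":-0.8,"ax":0,"ay":0,"az":0,"hand":35},{"dx":0,"dy":0,"dz":-0.8,"ax":0,"ay":0,"az":0,"hand":35},{"dx":0,"dy":0,"dz":-0.8,"ax":0,"ay":0,"az":0,"hand":35},{"dx":0,"dy":0,"dz":-0.6,"ax":0,"ay":0,"az":-0.8,"hand":35},{"dx":0,"dy":0,"dz":0,"ax":0,"ay":0,"az":-1,"hand":35},{"dx":0,"dy":0,"dz":0,"ax":0,"ay":0,"az":-1,"hand":35},{"dx":0,"dy":0,"dz":0,"ax":0,"ay":0,"az":-1,"hand":35},{"dx":0,"dy":0,"dz":0,"ax":0,"ay":0,"az":-1,"hand":35},{"dx":0,"dy":0,"dz":0,"ax":0,"ay":0,"az":-1,"hand":35}]'
python3 -m handwheel '[{"dx":0,"dy":0,"dz":0,"ax":0,"ay":0,"az":-1,"hand":35},{"dx":0,"dy":0,"dz":0,"ax":0,"ay":0,"az":-1,"hand":35},{"dx":0,"dy":0,"dz":0,"ax":0,"ay":0,"az":-1,"hand":35},{"dx":0,"dy":0,"dz":0,"ax":0,"ay":0,"az":-1,"hand":35},{"dx":0,"dy":0,"dz":0,"ax":0,"ay":0,"az":-1,"hand":35},{"dx":0,"dy":0,"dz":0,"ax":0,"ay":0,"az":0,"hand":35}]'
python3 go.py .5266 .2055 .24 40.7
```

```text
time_s: 15.68
tcp_pos: [0.5389, -0.2744, 0.2388]
eef_rot: [-0.0, 0.602, 0.799, 0.0]
ft_force: [-0.2, 0.2, -1.4]
gripper_width: 0.0415
grip_force: 40.6
time_s: 16.18
tcp_pos: [0.539, -0.2744, 0.2387]
eef_rot: [-0.0, 0.416, 0.909, 0.0]
ft_force: [0.4, 0.3, -0.9]
gripper_width: 0.0415
grip_force: 40.6
turn units [ 0.    -0.004  0.026]
shift in axes now [ 9.28  7.61 -0.03] after turn [ 9.3   7.59 -0.03]
t 16.1833 tcp [ 0.539  -0.2744  0.2387] w 0.0415 grip 40.640125796198845 q [-0.58  0.24 -0.07  1.26  0.    0.28]
```

```bash
python3 -m handwheel '[{"dx":0.4,"dy":0.3,"dz":0,"ax":0,"ay":0,"az":0,"hand":35},{"dx":0.75,"dy":0.6,"dz":0,"ax":0,"ay":0,"az":0,"hand":35},{"dx":0.75,"dy":0.6,"dz":0,"ax":0,"ay":0,"az":0,"hand":35},{"dx":0.75,"dy":0.6,"dz":0,"ax":0,"ay":0,"az":0,"hand":35},{"dx":0.75,"dy":0.6,"dz":0,"ax":0,"ay":0,"az":0,"hand":35},{"dx":0.75,"dy":0.6,"dz":0,"ax":0,"ay":0,"az":0,"hand":35},{"dx":0.75,"dy":0.6,"dz":0,"ax":0,"ay":0,"az":0,"hand":35},{"dx":0.75,"dy":0.6,"dz":0,"ax":0,"ay":0,"az":0,"hand":35},{"dx":0.75,"dy":0.6,"dz":0,"ax":0,"ay":0,"az":0,"hand":35},{"dx":0.75,"dy":0.6,"dz":0,"ax":0,"ay":0,"az":0,"hand":35},{"dx":0.75,"dy":0.6,"dz":0,"ax":0,"ay":0,"az":0,"hand":35},{"dx":0.75,"dy":0.6,"dz":0,"ax":0,"ay":0,"az":0,"hand":35}]'
python3 -m handwheel '[{"dx":0.4,"dy":0.5,"dz":0,"ax":0,"ay":0,"az":0,"hand":35},{"dx":0.2,"dy":0.2,"dz":0,"ax":0,"ay":0,"az":0,"hand":35},{"dx":0,"dy":0,"dz":0,"ax":0,"ay":0,"az":0,"hand":35},{"dx":0,"dy":0,"dz":0,"ax":0,"ay":0,"az":0,"hand":35}]'
python3 go.py .5266 .2055 .0518 40.7
```

```text
time_s: 17.18
tcp_pos: [0.5219, 0.1696, 0.2389]
eef_rot: [0.0, 0.418, 0.908, 0.0]
ft_force: [0.8, -0.1, -1.7]
gripper_width: 0.041
grip_force: 40.7
time_s: 17.52
tcp_pos: [0.5278, 0.204, 0.2384]
eef_rot: [-0.0, 0.417, 0.909, -0.001]
ft_force: [-0.1, -0.3, -1.4]
gripper_width: 0.0413
grip_force: 40.8
turn units [-0.012  0.004  0.006]
shift in axes now [0.05 0.01 4.67] after turn [0.05 0.   4.67]
t 17.5167 tcp [0.5278 0.204  0.2384] w 0.0413 grip 40.825166031718254 q [ 0.26  0.17 -0.16  1.24 -0.    1.11]
```

```bash
python3 -m handwheel '[{"dx":0.05,"dy":0,"dz":0.5,"ax":0,"ay":0,"az":0,"hand":35},{"dx":0,"dy":0,"dz":0.8,"ax":0,"ay":0,"az":0,"hand":35},{"dx":0,"dy":0,"dz":0.8,"ax":0,"ay":0,"az":0,"hand":35},{"dx":0,"dy":0,"dz":0.8,"ax":0,"ay":0,"az":0,"hand":35},{"dx":0,"dy":0,"dz":0.7,"ax":0,"ay":0,"az":0,"hand":35},{"dx":0,"dy":0,"dz":0.5,"ax":0,"ay":0,"az":0,"hand":35},{"dx":0,"dy":0,"dz":0.3,"ax":0,"ay":0,"az":0,"hand":35},{"dx":0,"dy":0,"dz":0.1,"ax":0,"ay":0,"az":0,"hand":35},{"dx":0,"dy":0,"dz":0.05,"ax":0,"ay":0,"az":0,"hand":35},{"dx":0,"dy":0,"dz":0.05,"ax":0,"ay":0,"az":0,"hand":35},{"dx":0,"dy":0,"dz":0,"ax":0,"ay":0,"az":0,"hand":35},{"dx":0,"dy":0,"dz":0,"ax":0,"ay":0,"az":0,"hand":35}]'

```

```text
time_s: 18.52
tcp_pos: [0.528, 0.2059, 0.056]
eef_rot: [0.001, 0.417, 0.909, 0.001]
ft_force: [0.4, -0.6, -1.1]
gripper_width: 0.041
grip_force: 40.9
```

```bash
python3 -m handwheel '[{"dx":0,"dy":0,"dz":0.04,"ax":0,"ay":0,"az":0,"hand":35},{"dx":0,"dy":0,"dz":0.03,"ax":0,"ay":0,"az":0,"hand":35},{"dx":0,"dy":0,"dz":0,"ax":0,"ay":0,"az":0,"hand":35},{"dx":0,"dy":0,"dz":0,"ax":0,"ay":0,"az":0,"hand":35}]'

```

```text
time_s: 18.85
tcp_pos: [0.5267, 0.2058, 0.0519]
eef_rot: [0.0, 0.417, 0.909, 0.0]
ft_force: [0.1, -0.6, -1.8]
gripper_width: 0.0409
grip_force: 40.9
```

```bash
python3 -m handwheel '[{"dx":0,"dy":0,"dz":0.03,"ax":0,"ay":0,"az":0,"hand":35},{"dx":0,"dy":0,"dz":0,"ax":0,"ay":0,"az":0,"hand":35},{"dx":0,"dy":0,"dz":0,"ax":0,"ay":0,"az":0,"hand":35}]'

```

```text
time_s: 19.1
tcp_pos: [0.5268, 0.2057, 0.0518]
eef_rot: [0.0, 0.417, 0.909, 0.0]
ft_force: [-2.8, 0.1, 7.3]
gripper_width: 0.0413
grip_force: 41.5
```

Red is seated. Release, lift, turn, and go on to green.

```bash
python3 -m handwheel '[{"dx":0,"dy":0,"dz":-0.02,"ax":0,"ay":0,"az":0,"hand":41},{"dx":0,"dy":0,"dz":0,"ax":0,"ay":0,"az":0,"hand":46},{"dx":0,"dy":0,"dz":0,"ax":0,"ay":0,"az":0,"hand":60},{"dx":0,"dy":0,"dz":0,"ax":0,"ay":0,"az":0,"hand":85},{"dx":0,"dy":0,"dz":0,"ax":0,"ay":0,"az":0,"hand":85},{"dx":0,"dy":0,"dz":0,"ax":0,"ay":0,"az":0,"hand":85},{"dx":0,"dy":0,"dz":0,"ax":0,"ay":0,"az":0,"hand":85},{"dx":0,"dy":0,"dz":-0.6,"ax":0,"ay":0,"az":0,"hand":85},{"dx":0,"dy":0,"dz":-1,"ax":0,"ay":0,"az":0,"hand":85},{"dx":0,"dy":0,"dz":-1,"ax":0,"ay":0,"az":0,"hand":85},{"dx":0,"dy":0,"dz":-1,"ax":0,"ay":0,"az":0,"hand":85},{"dx":0,"dy":0,"dz":-1,"ax":0,"ay":0,"az":0.8,"hand":85}]'
python3 -m handwheel '[{"dx":0,"dy":0,"dz":0,"ax":0,"ay":0,"az":1,"hand":85},{"dx":0,"dy":0,"dz":0,"ax":0,"ay":0,"az":1,"hand":85},{"dx":0,"dy":0,"dz":0,"ax":0,"ay":0,"az":1,"hand":85},{"dx":0,"dy":0,"dz":0,"ax":0,"ay":0,"az":1,"hand":85},{"dx":0,"dy":0,"dz":0,"ax":0,"ay":0,"az":1,"hand":85},{"dx":0,"dy":0,"dz":0,"ax":0,"ay":0,"az":1,"hand":85},{"dx":0,"dy":0,"dz":0,"ax":0,"ay":0,"az":1,"hand":85},{"dx":0,"dy":0,"dz":0,"ax":0,"ay":0,"az":1,"hand":85},{"dx":0,"dy":0,"dz":0,"ax":0,"ay":0,"az":1,"hand":85},{"dx":0,"dy":0,"dz":0,"ax":0,"ay":0,"az":1,"hand":85},{"dx":0,"dy":0,"dz":0,"ax":0,"ay":0,"az":0,"hand":85}]'
python3 go.py .552 -.212 .20 -13.3
python3 - <<'E'
from h import *
from rig import env
t=env.read_camera("top")
for k,(a,b) in HUES.items():
    for c in blobs(t["image"],a,b,300)[:3]:
        (x,y),r=cv2.minEnclosingCircle(c); print(k,np.round([x,y,r]),cast(t,[x,y],.096)[0,:2].round(3))
E
```

```text
time_s: 20.1
tcp_pos: [0.5262, 0.2055, 0.237]
eef_rot: [-0.0, 0.449, 0.894, -0.0]
ft_force: [1.5, -0.1, 0.4]
gripper_width: 0.0848
grip_force: 0.0
time_s: 21.02
tcp_pos: [0.5266, 0.2056, 0.2352]
eef_rot: [-0.0, 0.784, 0.62, -0.0]
ft_force: [0.4, 1.3, 0.1]
gripper_width: 0.0852
grip_force: 0.0
turn units [-0.004  0.002 -0.008]
shift in axes now [-10.01   3.03   0.88] after turn [-10.01   3.02   0.88]
t 21.0167 tcp [0.5266 0.2056 0.2352] w 0.0852 grip 0.0 q [ 0.26  0.17 -0.16  1.23  0.    2.06]
red [173. 219.  14.] [0.522 0.203]
yellow [206. 192.  14.] [0.566 0.154]
green [438. 200.  13.] [ 0.551 -0.211]
green [412. 289.  16.] [ 0.411 -0.165]
blue [395. 188.  13.] [ 0.57  -0.144]
```

```bash
python3 -m handwheel '[{"dx":-0.95,"dy":0.3,"dz":0,"ax":0,"ay":0,"az":0,"hand":85},{"dx":-0.95,"dy":0.3,"dz":0,"ax":0,"ay":0,"az":0,"hand":85},{"dx":-0.95,"dy":0.3,"dz":0,"ax":0,"ay":0,"az":0,"hand":85},{"dx":-0.95,"dy":0.3,"dz":0,"ax":0,"ay":0,"az":0,"hand":85},{"dx":-0.95,"dy":0.3,"dz":0,"ax":0,"ay":0,"az":0,"hand":85},{"dx":-0.95,"dy":0.3,"dz":0,"ax":0,"ay":0,"az":0,"hand":85},{"dx":-0.95,"dy":0.3,"dz":0,"ax":0,"ay":0,"az":0,"hand":85},{"dx":-0.95,"dy":0.3,"dz":0,"ax":0,"ay":0,"az":0,"hand":85},{"dx":-0.95,"dy":0.3,"dz":0,"ax":0,"ay":0,"az":0,"hand":85},{"dx":-0.95,"dy":0.3,"dz":0,"ax":0,"ay":0,"az":0,"hand":85},{"dx":-0.5,"dy":0,"dz":0,"ax":0,"ay":0,"az":0,"hand":85},{"dx":0,"dy":0,"dz":0,"ax":0,"ay":0,"az":0,"hand":85}]'
python3 -m handwheel '[{"dx":0,"dy":0,"dz":0.8,"ax":0,"ay":0,"az":0,"hand":85},{"dx":0,"dy":0,"dz":0,"ax":0,"ay":0,"az":0,"hand":85},{"dx":0,"dy":0,"dz":0,"ax":0,"ay":0,"az":0,"hand":85}]'
python3 go.py .552 -.212 .05 -13.3
```

```text
time_s: 22.07
tcp_pos: [0.5515, -0.2156, 0.2351]
eef_rot: [0.001, 0.785, 0.62, -0.001]
ft_force: [-0.7, 0.5, 0.5]
gripper_width: 0.0851
grip_force: 0.0
time_s: 22.32
tcp_pos: [0.5499, -0.2096, 0.2014]
eef_rot: [-0.003, 0.783, 0.621, -0.001]
ft_force: [0.0, 1.2, 0.3]
gripper_width: 0.0852
grip_force: 0.0
turn units [-0.062 -0.018  0.028]
shift in axes now [-0.05  0.08  3.79] after turn [-0.05  0.06  3.79]
t 22.3167 tcp [ 0.5499 -0.2096  0.2014] w 0.0852 grip 0.0 q [-0.47  0.24 -0.16  1.18  0.    1.33]
```

```bash
python3 -m handwheel '[{"dx":-0.05,"dy":0.05,"dz":0.8,"ax":0,"ay":0,"az":0,"hand":85},{"dx":0,"dy":0,"dz":0.8,"ax":0,"ay":0,"az":0,"hand":85},{"dx":0,"dy":0,"dz":0.8,"ax":0,"ay":0,"az":0,"hand":85},{"dx":0,"dy":0,"dz":0.7,"ax":0,"ay":0,"az":0,"hand":85},{"dx":0,"dy":0,"dz":0.5,"ax":0,"ay":0,"az":0,"hand":85},{"dx":0,"dy":0,"dz":0.2,"ax":0,"ay":0,"az":0,"hand":85},{"dx":0,"dy":0,"dz":0,"ax":0,"ay":0,"az":0,"hand":85},{"dx":0,"dy":0,"dz":0,"ax":0,"ay":0,"az":0,"hand":85}]'
python3 -m handwheel '[{"dx":0,"dy":0,"dz":0,"ax":0,"ay":0,"az":0,"hand":60},{"dx":0,"dy":0,"dz":0,"ax":0,"ay":0,"az":0,"hand":50},{"dx":0,"dy":0,"dz":0,"ax":0,"ay":0,"az":0,"hand":45},{"dx":0,"dy":0,"dz":0,"ax":0,"ay":0,"az":0,"hand":42},{"dx":0,"dy":0,"dz":0,"ax":0,"ay":0,"az":0,"hand":35},{"dx":0,"dy":0,"dz":0,"ax":0,"ay":0,"az":0,"hand":35},{"dx":0,"dy":0,"dz":0,"ax":0,"ay":0,"az":0,"hand":35},{"dx":0,"dy":0,"dz":0,"ax":0,"ay":0,"az":0,"hand":35}]'
```

```text
time_s: 22.98
tcp_pos: [0.5543, -0.2134, 0.0526]
eef_rot: [0.001, 0.784, 0.621, 0.0]
ft_force: [-0.4, 0.1, 0.2]
gripper_width: 0.0849
grip_force: 0.0
time_s: 23.65
tcp_pos: [0.5537, -0.2139, 0.0526]
eef_rot: [0.001, 0.784, 0.621, 0.0]
ft_force: [-1.0, 1.2, 5.9]
gripper_width: 0.041
grip_force: 39.9
```

Green is gripped; its seating height is TCP 0.0526.

```bash
python3 -m handwheel '[{"dx":0,"dy":0,"dz":-0.3,"ax":0,"ay":0,"az":0,"hand":35},{"dx":0,"dy":0,"dz":-0.6,"ax":0,"ay":0,"az":0,"hand":35},{"dx":0,"dy":0,"dz":-0.8,"ax":0,"ay":0,"az":0,"hand":35},{"dx":0,"dy":0,"dz":-0.8,"ax":0,"ay":0,"az":0,"hand":35},{"dx":0,"dy":0,"dz":-0.8,"ax":0,"ay":0,"az":0,"hand":35},{"dx":0,"dy":0,"dz":-0.8,"ax":0,"ay":0,"az":0,"hand":35},{"dx":0,"dy":0,"dz":-0.6,"ax":0,"ay":0,"az":-0.8,"hand":35},{"dx":0,"dy":0,"dz":0,"ax":0,"ay":0,"az":-1,"hand":35},{"dx":0,"dy":0,"dz":0,"ax":0,"ay":0,"az":-1,"hand":35},{"dx":0,"dy":0,"dz":0,"ax":0,"ay":0,"az":-1,"hand":35},{"dx":0,"dy":0,"dz":0,"ax":0,"ay":0,"az":-1,"hand":35},{"dx":0,"dy":0,"dz":0,"ax":0,"ay":0,"az":-1,"hand":35}]'
python3 -m handwheel '[{"dx":0,"dy":0,"dz":0,"ax":0,"ay":0,"az":-1,"hand":35},{"dx":0,"dy":0,"dz":0,"ax":0,"ay":0,"az":-1,"hand":35},{"dx":0,"dy":0,"dz":0,"ax":0,"ay":0,"az":-1,"hand":35},{"dx":0,"dy":0,"dz":0,"ax":0,"ay":0,"az":-1,"hand":35},{"dx":0,"dy":0,"dz":0,"ax":0,"ay":0,"az":-1,"hand":35},{"dx":0,"dy":0,"dz":0,"ax":0,"ay":0,"az":0,"hand":35}]'
python3 go.py .4848 .2545 .24 40.7
```

```text
time_s: 24.65
tcp_pos: [0.5531, -0.2135, 0.2398]
eef_rot: [0.0, 0.602, 0.799, 0.0]
ft_force: [-0.5, 0.4, -0.7]
gripper_width: 0.041
grip_force: 40.5
time_s: 25.15
tcp_pos: [0.553, -0.2135, 0.2396]
eef_rot: [-0.0, 0.416, 0.909, 0.0]
ft_force: [-1.0, 0.3, -1.3]
gripper_width: 0.0413
grip_force: 40.5
turn units [ 0.    -0.002  0.024]
shift in axes now [ 9.97  6.36 -0.01] after turn [ 9.98  6.34 -0.01]
t 25.15 tcp [ 0.553  -0.2135  0.2396] w 0.0413 grip 40.494812205433846 q [-0.48  0.22 -0.1   1.25  0.    0.38]
```

```bash
python3 -m handwheel '[{"dx":0.4,"dy":0.3,"dz":0,"ax":0,"ay":0,"az":0,"hand":35},{"dx":0.8,"dy":0.5,"dz":0,"ax":0,"ay":0,"az":0,"hand":35},{"dx":0.8,"dy":0.5,"dz":0,"ax":0,"ay":0,"az":0,"hand":35},{"dx":0.8,"dy":0.5,"dz":0,"ax":0,"ay":0,"az":0,"hand":35},{"dx":0.8,"dy":0.5,"dz":0,"ax":0,"ay":0,"az":0,"hand":35},{"dx":0.8,"dy":0.5,"dz":0,"ax":0,"ay":0,"az":0,"hand":35},{"dx":0.8,"dy":0.5,"dz":0,"ax":0,"ay":0,"az":0,"hand":35},{"dx":0.8,"dy":0.5,"dz":0,"ax":0,"ay":0,"az":0,"hand":35},{"dx":0.8,"dy":0.5,"dz":0,"ax":0,"ay":0,"az":0,"hand":35},{"dx":0.8,"dy":0.5,"dz":0,"ax":0,"ay":0,"az":0,"hand":35},{"dx":0.8,"dy":0.5,"dz":0,"ax":0,"ay":0,"az":0,"hand":35},{"dx":0.8,"dy":0.5,"dz":0,"ax":0,"ay":0,"az":0,"hand":35}]'
python3 -m handwheel '[{"dx":0.5,"dy":0.4,"dz":0,"ax":0,"ay":0,"az":0,"hand":35},{"dx":0.25,"dy":0.15,"dz":0,"ax":0,"ay":0,"az":0,"hand":35},{"dx":0,"dy":0,"dz":0,"ax":0,"ay":0,"az":0,"hand":35},{"dx":0,"dy":0,"dz":0,"ax":0,"ay":0,"az":0,"hand":35}]'
python3 go.py .4848 .2545 .0526 40.7
```

```text
time_s: 26.15
tcp_pos: [0.4881, 0.2184, 0.2398]
eef_rot: [0.0, 0.418, 0.909, 0.0]
ft_force: [1.3, -0.1, -1.2]
gripper_width: 0.0413
grip_force: 40.5
time_s: 26.48
tcp_pos: [0.4857, 0.2536, 0.2394]
eef_rot: [0.0, 0.417, 0.909, -0.0]
ft_force: [-0.3, -0.5, -1.1]
gripper_width: 0.041
grip_force: 40.6
turn units [-0.008  0.008  0.008]
shift in axes now [0.03 0.   4.67] after turn [ 0.03 -0.    4.67]
t 26.4833 tcp [0.4857 0.2536 0.2394] w 0.041 grip 40.60934968292713 q [ 0.36  0.14 -0.19  1.24 -0.    1.22]
```

```bash
python3 -m handwheel '[{"dx":0.02,"dy":0,"dz":0.5,"ax":0,"ay":0,"az":0,"hand":35},{"dx":0,"dy":0,"dz":0.8,"ax":0,"ay":0,"az":0,"hand":35},{"dx":0,"dy":0,"dz":0.8,"ax":0,"ay":0,"az":0,"hand":35},{"dx":0,"dy":0,"dz":0.8,"ax":0,"ay":0,"az":0,"hand":35},{"dx":0,"dy":0,"dz":0.7,"ax":0,"ay":0,"az":0,"hand":35},{"dx":0,"dy":0,"dz":0.5,"ax":0,"ay":0,"az":0,"hand":35},{"dx":0,"dy":0,"dz":0.3,"ax":0,"ay":0,"az":0,"hand":35},{"dx":0,"dy":0,"dz":0.1,"ax":0,"ay":0,"az":0,"hand":35},{"dx":0,"dy":0,"dz":0.05,"ax":0,"ay":0,"az":0,"hand":35},{"dx":0,"dy":0,"dz":0.05,"ax":0,"ay":0,"az":0,"hand":35},{"dx":0,"dy":0,"dz":0,"ax":0,"ay":0,"az":0,"hand":35},{"dx":0,"dy":0,"dz":0,"ax":0,"ay":0,"az":0,"hand":35}]'
python3 -m handwheel '[{"dx":0,"dy":0,"dz":0.03,"ax":0,"ay":0,"az":0,"hand":35},{"dx":0,"dy":0,"dz":0.03,"ax":0,"ay":0,"az":0,"hand":35},{"dx":0,"dy":0,"dz":0,"ax":0,"ay":0,"az":0,"hand":35},{"dx":0,"dy":0,"dz":0,"ax":0,"ay":0,"az":0,"hand":35}]'

```

```text
time_s: 27.48
tcp_pos: [0.4865, 0.2544, 0.0565]
eef_rot: [0.001, 0.417, 0.909, 0.001]
ft_force: [0.1, -0.6, -1.2]
gripper_width: 0.0414
grip_force: 40.6
time_s: 27.82
tcp_pos: [0.4854, 0.2544, 0.0531]
eef_rot: [0.0, 0.417, 0.909, 0.0]
ft_force: [0.1, -0.6, -1.8]
gripper_width: 0.0413
grip_force: 40.6
```

```bash
python3 -m handwheel '[{"dx":0,"dy":0,"dz":0.02,"ax":0,"ay":0,"az":0,"hand":35},{"dx":0,"dy":0,"dz":0,"ax":0,"ay":0,"az":0,"hand":35},{"dx":0,"dy":0,"dz":0,"ax":0,"ay":0,"az":0,"hand":35}]'

```

```text
time_s: 28.07
tcp_pos: [0.4856, 0.2544, 0.0526]
eef_rot: [0.0, 0.417, 0.909, 0.0]
ft_force: [-1.5, -1.6, 3.9]
gripper_width: 0.0412
grip_force: 40.9
```

Green is seated. Release and go for blue.

```bash
python3 -m handwheel '[{"dx":0,"dy":0,"dz":0,"ax":0,"ay":0,"az":0,"hand":41},{"dx":0,"dy":0,"dz":0,"ax":0,"ay":0,"az":0,"hand":46},{"dx":0,"dy":0,"dz":0,"ax":0,"ay":0,"az":0,"hand":60},{"dx":0,"dy":0,"dz":0,"ax":0,"ay":0,"az":0,"hand":85},{"dx":0,"dy":0,"dz":0,"ax":0,"ay":0,"az":0,"hand":85},{"dx":0,"dy":0,"dz":0,"ax":0,"ay":0,"az":0,"hand":85},{"dx":0,"dy":0,"dz":0,"ax":0,"ay":0,"az":0,"hand":85},{"dx":0,"dy":0,"dz":-0.6,"ax":0,"ay":0,"az":0,"hand":85},{"dx":0,"dy":0,"dz":-1,"ax":0,"ay":0,"az":0,"hand":85},{"dx":0,"dy":0,"dz":-1,"ax":0,"ay":0,"az":0,"hand":85},{"dx":0,"dy":0,"dz":-1,"ax":0,"ay":0,"az":0,"hand":85},{"dx":0,"dy":0,"dz":-1,"ax":0,"ay":0,"az":0.8,"hand":85}]'
python3 -m handwheel '[{"dx":0,"dy":0,"dz":0,"ax":0,"ay":0,"az":1,"hand":85},{"dx":0,"dy":0,"dz":0,"ax":0,"ay":0,"az":1,"hand":85},{"dx":0,"dy":0,"dz":0,"ax":0,"ay":0,"az":1,"hand":85},{"dx":0,"dy":0,"dz":0,"ax":0,"ay":0,"az":1,"hand":85},{"dx":0,"dy":0,"dz":0,"ax":0,"ay":0,"az":1,"hand":85},{"dx":0,"dy":0,"dz":0,"ax":0,"ay":0,"az":1,"hand":85},{"dx":0,"dy":0,"dz":0,"ax":0,"ay":0,"az":1,"hand":85},{"dx":0,"dy":0,"dz":0,"ax":0,"ay":0,"az":1,"hand":85},{"dx":0,"dy":0,"dz":0,"ax":0,"ay":0,"az":1,"hand":85},{"dx":0,"dy":0,"dz":0,"ax":0,"ay":0,"az":1,"hand":85},{"dx":0,"dy":0,"dz":0,"ax":0,"ay":0,"az":0,"hand":85}]'
python3 go.py .571 -.146 .20 -13.3
```

```text
time_s: 29.07
tcp_pos: [0.485, 0.2541, 0.2378]
eef_rot: [-0.0, 0.449, 0.894, -0.0]
ft_force: [1.7, 1.5, -0.1]
gripper_width: 0.0851
grip_force: 0.0
time_s: 29.98
tcp_pos: [0.4853, 0.2543, 0.236]
eef_rot: [-0.0, 0.784, 0.62, -0.0]
ft_force: [0.7, 0.8, 0.4]
gripper_width: 0.0854
grip_force: 0.0
turn units [-0.002  0.002 -0.008]
shift in axes now [-9.24  4.39  0.9 ] after turn [-9.25  4.39  0.9 ]
t 29.9833 tcp [0.4853 0.2543 0.236 ] w 0.0854 grip 0.0 q [ 0.36  0.14 -0.2   1.23 -0.    2.17]
```

```bash
python3 -m handwheel '[{"dx":-0.9,"dy":0.4,"dz":0,"ax":0,"ay":0,"az":0,"hand":85},{"dx":-0.9,"dy":0.4,"dz":0,"ax":0,"ay":0,"az":0,"hand":85},{"dx":-0.9,"dy":0.4,"dz":0,"ax":0,"ay":0,"az":0,"hand":85},{"dx":-0.9,"dy":0.4,"dz":0,"ax":0,"ay":0,"az":0,"hand":85},{"dx":-0.9,"dy":0.4,"dz":0,"ax":0,"ay":0,"az":0,"hand":85},{"dx":-0.9,"dy":0.4,"dz":0,"ax":0,"ay":0,"az":0,"hand":85},{"dx":-0.9,"dy":0.4,"dz":0,"ax":0,"ay":0,"az":0,"hand":85},{"dx":-0.9,"dy":0.4,"dz":0,"ax":0,"ay":0,"az":0,"hand":85},{"dx":-0.9,"dy":0.4,"dz":0,"ax":0,"ay":0,"az":0,"hand":85},{"dx":-0.9,"dy":0.4,"dz":0,"ax":0,"ay":0,"az":0,"hand":85},{"dx":-0.25,"dy":0.4,"dz":0,"ax":0,"ay":0,"az":0,"hand":85},{"dx":0,"dy":0,"dz":0,"ax":0,"ay":0,"az":0,"hand":85}]'
python3 -m handwheel '[{"dx":0,"dy":0,"dz":0.8,"ax":0,"ay":0,"az":0,"hand":85},{"dx":0,"dy":0,"dz":0,"ax":0,"ay":0,"az":0,"hand":85},{"dx":0,"dy":0,"dz":0,"ax":0,"ay":0,"az":0,"hand":85}]'
python3 go.py .571 -.146 .05 -13.3
python3 - <<'E'
from h import *
from rig import env
t=env.read_camera("wrist"); cv2.imwrite("pics/w3.png",t["image"])
E
```

```text
time_s: 30.98
tcp_pos: [0.5739, -0.1502, 0.236]
eef_rot: [0.001, 0.785, 0.62, 0.0]
ft_force: [0.5, -0.8, -0.1]
gripper_width: 0.0852
grip_force: 0.0
time_s: 31.23
tcp_pos: [0.5697, -0.1448, 0.2021]
eef_rot: [-0.003, 0.783, 0.621, -0.001]
ft_force: [0.0, 0.0, 0.0]
gripper_width: 0.0848
grip_force: 0.0
turn units [-0.068 -0.01   0.028]
shift in axes now [-0.02  0.06  3.8 ] after turn [-0.02  0.04  3.8 ]
t 31.2333 tcp [ 0.5697 -0.1448  0.2021] w 0.0848 grip 0.0 q [-0.36  0.24 -0.16  1.18  0.    1.44]
```

View pics/w3.png

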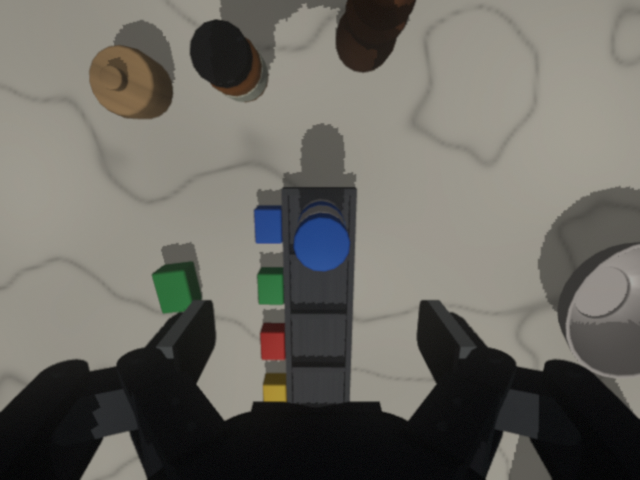

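The wrist view shows blue (322,243) centred between the fingers in line with the row, and the other steel wells empty.

```bash
python3 -m handwheel '[{"dx":-0.02,"dy":0.04,"dz":0.8,"ax":0,"ay":0,"az":0,"hand":85},{"dx":0,"dy":0,"dz":0.8,"ax":0,"ay":0,"az":0,"hand":85},{"dx":0,"dy":0,"dz":0.8,"ax":0,"ay":0,"az":0,"hand":85},{"dx":0,"dy":0,"dz":0.7,"ax":0,"ay":0,"az":0,"hand":85},{"dx":0,"dy":0,"dz":0.5,"ax":0,"ay":0,"az":0,"hand":85},{"dx":0,"dy":0,"dz":0.2,"ax":0,"ay":0,"az":0,"hand":85},{"dx":0,"dy":0,"dz":0,"ax":0,"ay":0,"az":0,"hand":85},{"dx":0,"dy":0,"dz":0,"ax":0,"ay":0,"az":0,"hand":85}]'
python3 -m handwheel '[{"dx":0,"dy":0,"dz":0,"ax":0,"ay":0,"az":0,"hand":60},{"dx":0,"dy":0,"dz":0,"ax":0,"ay":0,"az":0,"hand":50},{"dx":0,"dy":0,"dz":0,"ax":0,"ay":0,"az":0,"hand":45},{"dx":0,"dy":0,"dz":0,"ax":0,"ay":0,"az":0,"hand":42},{"dx":0,"dy":0,"dz":0,"ax":0,"ay":0,"az":0,"hand":35},{"dx":0,"dy":0,"dz":0,"ax":0,"ay":0,"az":0,"hand":35},{"dx":0,"dy":0,"dz":0,"ax":0,"ay":0,"az":0,"hand":35},{"dx":0,"dy":0,"dz":0,"ax":0,"ay":0,"az":0,"hand":35}]'
```

```text
time_s: 31.95
tcp_pos: [0.5743, -0.1472, 0.0535]
eef_rot: [0.001, 0.784, 0.621, 0.0]
ft_force: [0.4, 0.1, 1.1]
gripper_width: 0.0849
grip_force: 0.0
time_s: 32.62
tcp_pos: [0.5736, -0.1475, 0.0534]
eef_rot: [0.0, 0.784, 0.621, 0.0]
ft_force: [-2.6, 0.9, 6.1]
gripper_width: 0.041
grip_force: 39.7
```

```bash
python3 -m handwheel '[{"dx":0,"dy":0,"dz":-0.3,"ax":0,"ay":0,"az":0,"hand":35},{"dx":0,"dy":0,"dz":-0.6,"ax":0,"ay":0,"az":0,"hand":35},{"dx":0,"dy":0,"dz":-0.8,"ax":0,"ay":0,"az":0,"hand":35},{"dx":0,"dy":0,"dz":-0.8,"ax":0,"ay":0,"az":0,"hand":35},{"dx":0,"dy":0,"dz":-0.8,"ax":0,"ay":0,"az":0,"hand":35},{"dx":0,"dy":0,"dz":-0.8,"ax":0,"ay":0,"az":0,"hand":35},{"dx":0,"dy":0,"dz":-0.6,"ax":0,"ay":0,"az":-0.8,"hand":35},{"dx":0,"dy":0,"dz":0,"ax":0,"ay":0,"az":-1,"hand":35},{"dx":0,"dy":0,"dz":0,"ax":0,"ay":0,"az":-1,"hand":35},{"dx":0,"dy":0,"dz":0,"ax":0,"ay":0,"az":-1,"hand":35},{"dx":0,"dy":0,"dz":0,"ax":0,"ay":0,"az":-1,"hand":35},{"dx":0,"dy":0,"dz":0,"ax":0,"ay":0,"az":-1,"hand":35}]'
python3 -m handwheel '[{"dx":0,"dy":0,"dz":0,"ax":0,"ay":0,"az":-1,"hand":35},{"dx":0,"dy":0,"dz":0,"ax":0,"ay":0,"az":-1,"hand":35},{"dx":0,"dy":0,"dz":0,"ax":0,"ay":0,"az":-1,"hand":35},{"dx":0,"dy":0,"dz":0,"ax":0,"ay":0,"az":-1,"hand":35},{"dx":0,"dy":0,"dz":0,"ax":0,"ay":0,"az":-1,"hand":35},{"dx":0,"dy":0,"dz":0,"ax":0,"ay":0,"az":0,"hand":35}]'
python3 go.py .4431 .303 .24 40.7
```

```text
time_s: 33.62
tcp_pos: [0.5731, -0.1472, 0.2407]
eef_rot: [0.0, 0.602, 0.799, 0.0]
ft_force: [-0.4, -0.0, -1.0]
gripper_width: 0.0413
grip_force: 40.5
time_s: 34.12
tcp_pos: [0.5731, -0.1473, 0.2405]
eef_rot: [0.0, 0.416, 0.909, 0.0]
ft_force: [-0.1, 0.6, -1.2]
gripper_width: 0.0414
grip_force: 40.5
turn units [0.    0.    0.024]
shift in axes now [1.064e+01 4.900e+00 1.000e-02] after turn [1.065e+01 4.880e+00 1.000e-02]
t 34.1167 tcp [ 0.5731 -0.1473  0.2405] w 0.0414 grip 40.496674329042435 q [-0.36  0.22 -0.1   1.25  0.    0.5 ]
```

```bash
python3 -m handwheel '[{"dx":0.4,"dy":0.2,"dz":0,"ax":0,"ay":0,"az":0,"hand":35},{"dx":0.85,"dy":0.4,"dz":0,"ax":0,"ay":0,"az":0,"hand":35},{"dx":0.85,"dy":0.4,"dz":0,"ax":0,"ay":0,"az":0,"hand":35},{"dx":0.85,"dy":0.4,"dz":0,"ax":0,"ay":0,"az":0,"hand":35},{"dx":0.85,"dy":0.4,"dz":0,"ax":0,"ay":0,"az":0,"hand":35},{"dx":0.85,"dy":0.4,"dz":0,"ax":0,"ay":0,"az":0,"hand":35},{"dx":0.85,"dy":0.4,"dz":0,"ax":0,"ay":0,"az":0,"hand":35},{"dx":0.85,"dy":0.4,"dz":0,"ax":0,"ay":0,"az":0,"hand":35},{"dx":0.85,"dy":0.4,"dz":0,"ax":0,"ay":0,"az":0,"hand":35},{"dx":0.85,"dy":0.4,"dz":0,"ax":0,"ay":0,"az":0,"hand":35},{"dx":0.85,"dy":0.4,"dz":0,"ax":0,"ay":0,"az":0,"hand":35},{"dx":0.85,"dy":0.4,"dz":0,"ax":0,"ay":0,"az":0,"hand":35}]'
python3 -m handwheel '[{"dx":0.6,"dy":0.2,"dz":0,"ax":0,"ay":0,"az":0,"hand":35},{"dx":0.3,"dy":0.1,"dz":0,"ax":0,"ay":0,"az":0,"hand":35},{"dx":0,"dy":0,"dz":0,"ax":0,"ay":0,"az":0,"hand":35},{"dx":0,"dy":0,"dz":0,"ax":0,"ay":0,"az":0,"hand":35}]'
python3 go.py .4431 .303 .0534 40.7
```

```text
time_s: 35.12
tcp_pos: [0.4572, 0.2699, 0.2407]
eef_rot: [0.0, 0.418, 0.908, 0.0]
ft_force: [0.3, 0.5, -1.8]
gripper_width: 0.0413
grip_force: 40.5
time_s: 35.45
tcp_pos: [0.4436, 0.3033, 0.2402]
eef_rot: [0.0, 0.417, 0.909, -0.0]
ft_force: [1.0, 0.2, -1.6]
gripper_width: 0.0411
grip_force: 40.5
turn units [-0.004  0.01   0.01 ]
shift in axes now [ 0.01 -0.01  4.67] after turn [ 0.   -0.01  4.67]
t 35.45 tcp [0.4436 0.3033 0.2402] w 0.0411 grip 40.543547719717026 q [ 0.48  0.12 -0.22  1.23 -0.    1.34]
```

```bash
python3 -m handwheel '[{"dx":0,"dy":0,"dz":0.5,"ax":0,"ay":0,"az":0,"hand":35},{"dx":0,"dy":0,"dz":0.8,"ax":0,"ay":0,"az":0,"hand":35},{"dx":0,"dy":0,"dz":0.8,"ax":0,"ay":0,"az":0,"hand":35},{"dx":0,"dy":0,"dz":0.8,"ax":0,"ay":0,"az":0,"hand":35},{"dx":0,"dy":0,"dz":0.7,"ax":0,"ay":0,"az":0,"hand":35},{"dx":0,"dy":0,"dz":0.5,"ax":0,"ay":0,"az":0,"hand":35},{"dx":0,"dy":0,"dz":0.3,"ax":0,"ay":0,"az":0,"hand":35},{"dx":0,"dy":0,"dz":0.1,"ax":0,"ay":0,"az":0,"hand":35},{"dx":0,"dy":0,"dz":0.05,"ax":0,"ay":0,"az":0,"hand":35},{"dx":0,"dy":0,"dz":0.05,"ax":0,"ay":0,"az":0,"hand":35},{"dx":0,"dy":0,"dz":0,"ax":0,"ay":0,"az":0,"hand":35},{"dx":0,"dy":0,"dz":0,"ax":0,"ay":0,"az":0,"hand":35}]'
python3 -m handwheel '[{"dx":0,"dy":0,"dz":0.03,"ax":0,"ay":0,"az":0,"hand":35},{"dx":0,"dy":0,"dz":0.03,"ax":0,"ay":0,"az":0,"hand":35},{"dx":0,"dy":0,"dz":0,"ax":0,"ay":0,"az":0,"hand":35},{"dx":0,"dy":0,"dz":0,"ax":0,"ay":0,"az":0,"hand":35}]'

```

```text
time_s: 36.45
tcp_pos: [0.4448, 0.3036, 0.0573]
eef_rot: [0.001, 0.417, 0.909, 0.001]
ft_force: [1.2, 0.7, -0.7]
gripper_width: 0.0412
grip_force: 40.6
time_s: 36.78
tcp_pos: [0.4437, 0.3035, 0.0539]
eef_rot: [0.0, 0.417, 0.909, 0.0]
ft_force: [-1.1, 0.6, -0.5]
gripper_width: 0.0413
grip_force: 40.6
```

```bash
python3 -m handwheel '[{"dx":0,"dy":0,"dz":0.02,"ax":0,"ay":0,"az":0,"hand":35},{"dx":0,"dy":0,"dz":0,"ax":0,"ay":0,"az":0,"hand":35},{"dx":0,"dy":0,"dz":0,"ax":0,"ay":0,"az":0,"hand":35}]'

```

```text
time_s: 37.03
tcp_pos: [0.4439, 0.3035, 0.0534]
eef_rot: [0.0, 0.417, 0.909, 0.0]
ft_force: [-1.2, -0.9, 3.4]
gripper_width: 0.0412
grip_force: 40.9
```

Blue is seated. Release, lift, back off and check.

```bash
python3 -m handwheel '[{"dx":0,"dy":0,"dz":0,"ax":0,"ay":0,"az":0,"hand":41},{"dx":0,"dy":0,"dz":0,"ax":0,"ay":0,"az":0,"hand":46},{"dx":0,"dy":0,"dz":0,"ax":0,"ay":0,"az":0,"hand":60},{"dx":0,"dy":0,"dz":0,"ax":0,"ay":0,"az":0,"hand":85},{"dx":0,"dy":0,"dz":0,"ax":0,"ay":0,"az":0,"hand":85},{"dx":0,"dy":0,"dz":0,"ax":0,"ay":0,"az":0,"hand":85},{"dx":0,"dy":0,"dz":0,"ax":0,"ay":0,"az":0,"hand":85},{"dx":0,"dy":0,"dz":-0.6,"ax":0,"ay":0,"az":0,"hand":85},{"dx":0,"dy":0,"dz":-1,"ax":0,"ay":0,"az":0,"hand":85},{"dx":0,"dy":0,"dz":-1,"ax":0,"ay":0,"az":0,"hand":85},{"dx":0,"dy":0,"dz":-1,"ax":0,"ay":0,"az":0,"hand":85},{"dx":0,"dy":0,"dz":-1,"ax":0,"ay":0,"az":0,"hand":85}]'
python3 -m handwheel '[{"dx":-0.8,"dy":0,"dz":0,"ax":0,"ay":0,"az":0,"hand":85},{"dx":-0.8,"dy":0,"dz":0,"ax":0,"ay":0,"az":0,"hand":85},{"dx":-0.8,"dy":0,"dz":0,"ax":0,"ay":0,"az":0,"hand":85},{"dx":-0.8,"dy":0,"dz":0,"ax":0,"ay":0,"az":0,"hand":85},{"dx":-0.8,"dy":0,"dz":0,"ax":0,"ay":0,"az":0,"hand":85},{"dx":-0.8,"dy":0,"dz":0,"ax":0,"ay":0,"az":0,"hand":85},{"dx":0,"dy":0,"dz":0,"ax":0,"ay":0,"az":0,"hand":85},{"dx":0,"dy":0,"dz":0,"ax":0,"ay":0,"az":0,"hand":85},{"dx":0,"dy":0,"dz":0,"ax":0,"ay":0,"az":0,"hand":85}]'
python3 - <<'E'
from h import *
from rig import env
cv2.imwrite("pics/w9.png",env.read_camera("wrist")["image"])
E
```

```text
time_s: 38.03
tcp_pos: [0.4433, 0.3031, 0.2386]
eef_rot: [-0.0, 0.417, 0.909, -0.0]
ft_force: [1.1, 0.9, -0.0]
gripper_width: 0.085
grip_force: 0.0
time_s: 38.78
tcp_pos: [0.5685, 0.158, 0.2365]
eef_rot: [-0.001, 0.417, 0.909, -0.0]
ft_force: [0.0, 0.0, -0.5]
gripper_width: 0.085
grip_force: 0.0
```

View pics/w9.png

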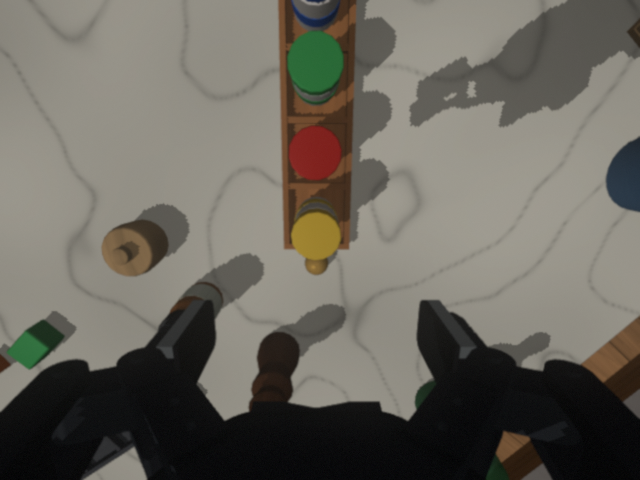

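The view shows yellow (316,235), red (315,153), green (316,62) and blue (317,8), all upright, one to a well counting from the knob. The gripper touches nothing.

```bash
python3 -c "
from rig import env
print(env.hand_in())"
```

```text
the job is handed in; nothing more can be done
None
```

The four jars stand upright in the oak rack, yellow, red, green, blue counted from the brass knob, all released, and the job was handed in after about 39 s of robot time.

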